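# Walk the sharpening stone end over end into its holder

### The arm

A 6-joint arm with a two-finger parallel gripper is mounted at the origin on a cart in front of the work surface, level with it; the furniture and walls round the work are solid. World frame = base frame: x ahead of the robot, y to its left, z up, the work surface at z = 0. Lengths are in m, angles in rad, forces in N, time in s.
With the tool pointing down it reaches from about 0.35 to 0.775 m from the base axis. Payload 7.3 kg.
Tool frame: the origin (TCP) lies between the finger pads; the fingertips stand 25 mm ahead of it and the grasp point (between the pads) lies 6 mm ahead of it; y points along the fingers, z is the direction in which the jaws open and shut, and the axes are right-handed (so a half turn about y gives the same grasp; the last joint's range is limited). The gripper opens to 92 mm and grips with 3 to 60 N. Pads are 19 mm wide; open, the fingers measure 130 mm over their backs; the gripper's body (75 mm by 190 mm) begins 47 mm behind the grasp point.
Start: joints at [1.118, 0.342, 1.524, -0, 1.275, -0.146], TCP at [0.159, 0.501, 0.252] pointing down, gripper open.
Joint ranges: [-2.53, 2.53], [-0.77, 2.02], [0.04, 2.7], [-1, 4.14], [0.28, 2.66], [-3.11, 3.11]. Speed limits (rad/s): [2.57, 2.57, 3.14, 3.14, 3.14, 3.14].

### API

Orientations are given as [roll, pitch, yaw] about the fixed x, y, z axes, in that order (R = Rz(yaw) Ry(pitch) Rx(roll)).
In Python, from cell import sensors, read_camera, hand_in gives the robot as it stands. The module is installed in compiled form; this text tells all that it offers.
- The arm moves only by the tool send_rows, never from a script. Its argument "motion" is a list that holds one entry, the list of rows, each a list of 4 numbers: the shift along the tool's x, y, z in m, then the turn about the tool's y in degrees. In form: [[[tx, ty, tz, twist], ...]]. A call has 1 to 8 rows; each row is the pose to reach, as a shift and turn from the pose measured when the call began, along the tool's axes at that moment; what a row does not reach only later rows make up. A row lasts 1/10 s, in which the tool goes at most 50 mm and 8.59 degrees, less where a joint would pass 70% of its speed; a pose out of reach is approached as far as the arm can. A call with a gripper value outside its range is refused whole. "gripper" is the opening, from 0 (shut) to 1 (fully open), set as the call begins (left out, the last holds). The fingers move at their own pace and stop on an object; "grip_force" is the grip in N (left out, the last holds). Time passes only in rows, so rows that repeat a pose let the fingers close. It gives the time, the measured TCP pose, the force and the opening at its end, in the units of the state.
- sensors.observe(): the state, without advancing time (a new reading comes with each control period).
- read_camera(name): name is "side" or "top" or "wrist"; returns a dict with "frame" (400x640x3 uint8, red, green, blue), "fx", "fy", "cx", "cy" (pixels), "distortion" ([k1, k2, p1, p2, k3] as OpenCV has them; the pictures are not rectified), "extrinsics" (4x4, takes a point from world to camera coordinates). Camera axes: x right, y up, looking along -z (the intrinsics and any distortion apply to the point x, -y, -z); pixel columns grow to the right and rows downward; lengths in m; the calibration is good to about 2 mm. A picture is of the moment at which its call begins. There is no depth.
- hand_in(): hands the job in, once; it reports no verdict.
The state is a dict: "time": time; "qpos": joint angles; "qvel": joint speeds; "joint_efforts": joint torques, N m; "tool_pos": TCP position; "tool_rot": TCP orientation; "contact_force": force on the tool from outside, world axes, zero at the start; "torque": the same for the moment, N m; "opening": finger opening in m.
Only numpy, scipy, OpenCV 4.12 (cv2) and the standard library are available. Lean on these libraries where they do the work, as an engineer would, in place of code of your own. Each camera call takes 0.05 s, during which the arm holds its last target.

### The job

Bring the two-sided sharpening stone to its holder by walking it end over end, as it is brittle: stand it up on its red end and lower it over onto its pale face, then stand it on its plain end and lower it over onto the holder's front deck, pale face up again, always keeping one end down and never letting it topple or fall. Then slide it back across the deck, under the little shelf, until it drops flat into the shallow pocket, and let go. Do not disturb the tin and the spool that stand beside the way.

Things in the scene. Friction and masses are not known exactly. Their poses are not given: they have to be found in the camera images.
- stone_mid (a point): Centre of the loose sharpening stone, a solid bar 130 long x 40 wide x 26 mm thick, 0.26 to 0.39 kg. Axes: x along the length to the red end, y across the width, z out of the pale (fine) face. It starts flat on the bench, pale face up, dark face down, red end to the left (x along world +y within 0.4 rad). It stands safely by itself on either end.
- stone_red_end (a point): Centre of the stone's red-painted end face, 65 mm from its middle along +x of the stone.
- stone_plain_end (a point): Centre of the stone's unpainted end face, 65 mm from its middle along -x of the stone.
- holder_landing (a point): Middle of the front deck of the fixed wooden stone holder, on its surface, 9 mm above the bench. Holder's axes: x from deck to pocket (away from the robot, along world +x within 0.2 rad), y left along the holder, z up. The deck is flat and clear from x -55 to +107 mm and y -125 to +100 mm of this point; its front, left and right edges are plain 9 mm steps.
- holder_shelf (a point): Middle of the lower front edge of the little shelf fixed over the pocket, 150 mm above the bench, holder's axes, 95 mm behind holder_landing; it is 206 mm long, top 162 mm up, small fixed things on it reach 220 mm. Its end walls start 15 mm farther back, inner faces at y -85 and +85 mm. A hand pointing straight down cannot work under it: lean it back 25 to 45 degrees.
- holder_pocket (a point): Centre of the pocket's floor, 3 mm above the bench, holder's axes, 130 mm behind holder_landing. The pocket is 46 mm (along x) by 138 mm (along y), 6 mm deep: the stone fits with its length along y, either way round, with 3 and 4 mm to spare each side. Seated, the stone's centre is 13 mm above this point and its near side 15 mm behind the shelf's front edge.
- tin_mid (a point): Centre of a loose upright nail tin, 66 mm in diameter, 75 mm high; a bystander.
- spool_mid (a point): Centre of a loose upright turned wooden spool, 42 mm in diameter, 70 mm high; a bystander.
- stone: The stone again: origin in the middle of its dark face, 13 mm under stone_mid, same axes.
- tin: The tin: origin at the centre of its bottom, z up.
- spool: The spool: origin at the centre of its bottom, z up.

How it is judged:
On the way, in this order (a step that is already met when the one before it is completed fails the run):
1. the stone stands upright on its red end (within 9 degrees) (angle between stone_mid's own x axis and vertical above 2.98159 rad), for 0.2 s.
2. it lies on its pale face, dark face up (within 15 degrees, as it may rest on the edge of the deck) (angle between stone_mid's own z axis and vertical above 2.88159 rad and linear speed of stone below 0.05 m/s), for 0.2 s.
3. it stands upright on its plain end (within 9 degrees) (angle between stone_mid's own x axis and vertical below 0.16 rad), for 0.2 s.
4. it lies flat on the holder's front deck, pale face up, in front of the pocket (not yet in it) (angle between stone_mid's own z axis and vertical below 0.1 rad and height (world z) of stone_mid between 0.0195 and 0.03 m and x of stone_mid in the frame of holder_landing between -0.055 and 0.09 m and y of stone_mid in the frame of holder_landing between -0.06 and 0.06 m and linear speed of stone below 0.05 m/s), for 0.2 s.
At the end, for the whole second after the job is handed in: The stone lies at rest in the pocket, pale face up: flat within 3 degrees, its centre within 6 mm (across) and 7 mm (along) of the pocket's middle its length within 7 degrees of the pocket's, and not more than 2.5 mm above its seated height (angle between stone_mid's own z axis and vertical below 0.05 rad and height (world z) of stone_mid below 0.0185 m and x of stone_mid in the frame of holder_pocket between -0.006 and 0.006 m and y of stone_mid in the frame of holder_pocket between -0.007 and 0.007 m and angle between the x axis of stone_mid and the y axis of holder_pocket, either way round below 0.12 rad and linear speed of stone below 0.02 m/s); the robot touches nothing.
It fails at once if the stone is lifted clear: both ends' centres more than 40 mm above the bench (height (world z) of each of stone_red_end, stone_plain_end above 0.04 m).
It fails at once if the stone topples or is dropped: its middle moves faster than 0.6 m/s (linear speed of stone above 0.6 m/s).
It fails at once if the tin is moved by more than 20 mm or tipped (distance of tin from where it was at the start of the episode above 0.02 m or angle between tin's own z axis and vertical above 0.3 rad).
It fails at once if the spool is moved by more than 20 mm or tipped (distance of spool from where it was at the start of the episode above 0.02 m or angle between spool's own z axis and vertical above 0.3 rad).
It also fails if it takes over 72 s, if anything falls off the work surface, if the arm or the gripper's body presses on something with over 40 N, if the wrist force passes 120 N, or if a joint passes its speed limit or range.

## Working session

There is one attempt and no reset: what is moved stays moved. The work goes in short steps, Python scripts to look and compute and a tool call to move; the robot and the scene stay as the last step left them, time stands still between calls to the robot, and variables do not carry over. Pictures are saved under pics/ and viewed, and the job is handed in when it is done.

Besides the shell and the picture viewer there is one more tool, called after "Request:" by a JSON object that holds its "fn" and its "kwargs". send_rows: Moves the arm, as the interface text tells. Its arguments: {"type":"object","properties":{"motion":{"type":"array"},"gripper":{"type":"number"},"grip_force":{"type":"number"}},"required":["motion"]}

```bash
mkdir -p pics; ls; python3 - <<'E'
from cell import sensors, read_camera
import cv2,json
s=sensors.observe(); print(s)
for n in ["side","top","wrist"]:
    c=read_camera(n); cv2.imwrite(f"pics/a_{n}.png",c["frame"][:,:,::-1])
    print(n,c["fx"],c["fy"],c["cx"],c["cy"],c["distortion"],c["extrinsics"])
E
```

```text
pics
{'time': 0.0, 'qpos': array([ 1.11797300e+00,  3.42719149e-01,  1.52501860e+00, -2.63240640e-05,
        1.27538268e+00, -1.45964874e-01]), 'qvel': array([-0.0006245 ,  0.0004439 , -0.00110642,  0.00111064, -0.00094807,
        0.00084797]), 'joint_efforts': array([ 1.43465910e-03, -4.31253576e+01, -2.44216543e+01,  7.19026546e-02,
        5.62112918e-02, -1.76619919e-04]), 'tool_pos': array([0.15839051, 0.50015265, 0.25104623]), 'tool_rot': array([-1.57231152e+00,  1.97305915e-04, -3.06850924e-01]), 'contact_force': array([0.42790543, 0.27050637, 0.46094342]), 'torque': array([-0.04824904, -0.04882353, -0.02564243]), 'opening': 0.0917580855983945}
side 377.43770825428135 377.43770825428135 316.0219359118629 197.14356023252543 [-0.02131173  0.          0.          0.          0.        ] [[ 0.94061266 -0.33942417 -0.00624932 -0.46697534]
 [ 0.20382548  0.54992882  0.80995893 -0.27945766]
 [-0.27148295 -0.7631314   0.5864533  -0.68778162]
 [ 0.          0.          0.          1.        ]]
top 386.0149736318456 386.0149736318456 320.45852449730944 199.11023210310952 [-0.07095  0.       0.       0.       0.     ] [[-0.01300882 -0.99990527 -0.00449604  0.08883458]
 [ 0.99522782 -0.01338258  0.09665661 -0.51454479]
 [-0.09670762 -0.0032172   0.99530763 -0.90664103]
 [ 0.          0.          0.          1.        ]]
wrist 279.56356747822974 279.56356747822974 321.29560734635214 196.51569647539537 [-0.01863926  0.          0.          0.          0.        ] [[ 0.3030441   0.95297293 -0.00262104 -0.52371458]
 [-0.90656394  0.28743605 -0.30906689  0.03858999]
 [-0.293779    0.09603704  0.95103669 -0.39258358]
 [ 0.          0.          0.          1.        ]]
```

View pics/a_top.png

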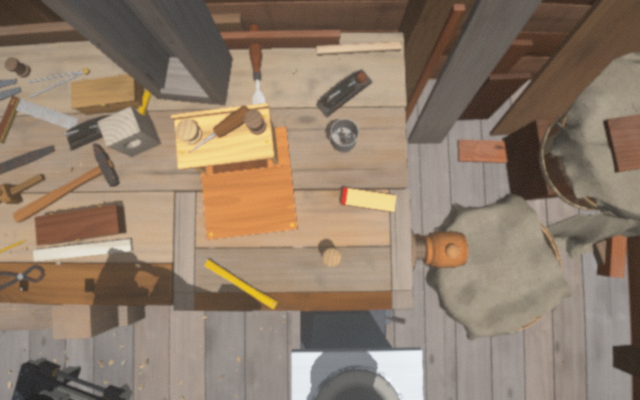

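View pics/a_side.png

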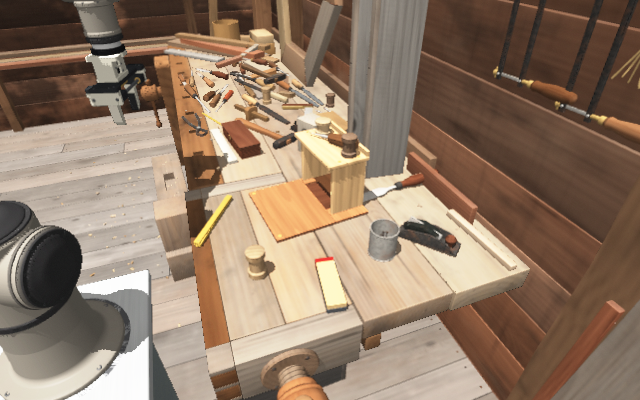

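View pics/a_wrist.png

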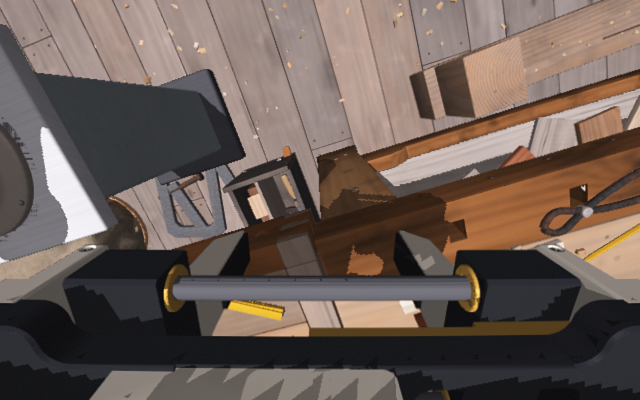

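The top view shows the stone at about (368,199) with its red end to the left. The orange deck is centred near (250,195), the tin is at (342,135) and the spool at (331,253). Next I'll measure these.

```bash
cat > h.py <<'E'
import numpy as np, cv2
from cell import sensors, read_camera
from scipy.spatial.transform import Rotation as Ro
def cam(n):
    c=read_camera(n); c["K"]=np.array([[c["fx"],0,c["cx"]],[0,c["fy"],c["cy"]],[0,0,1.]]); c["d"]=np.array(c["distortion"],float); c["E"]=np.array(c["extrinsics"]); return c
def ray(c,px):
    u=cv2.undistortPoints(np.array(px,float).reshape(-1,1,2),c["K"],c["d"]).reshape(-1,2)
    d=np.c_[u[:,0],-u[:,1],-np.ones(len(u))]
    R=c["E"][:3,:3]; return -R.T@c["E"][:3,3], d@R
def onz(c,px,z):
    o,d=ray(c,px); z=np.broadcast_to(z,(len(d),)); return o+d*((z-o[2])/d[:,2])[:,None]
def proj(c,P):
    P=np.atleast_2d(P); q=P@c["E"][:3,:3].T+c["E"][:3,3]
    return cv2.projectPoints(np.c_[q[:,0],-q[:,1],-q[:,2]],np.zeros(3),np.zeros(3),c["K"],c["d"])[0].reshape(-1,2)
def tri(c1,p1,c2,p2):
    o1,d1=ray(c1,p1);o2,d2=ray(c2,p2);d1=d1[0]/np.linalg.norm(d1);d2=d2[0]/np.linalg.norm(d2)
    A=np.c_[d1,-d2];t=np.linalg.lstsq(A,o2-o1,rcond=None)[0];a=o1+d1*t[0];b=o2+d2*t[1];return (a+b)/2,np.linalg.norm(a-b)
def crop(c,x0,y0,x1,y1,f,name):
    cv2.imwrite("pics/"+name,cv2.resize(c["frame"][y0:y1,x0:x1,::-1],None,fx=f,fy=f,interpolation=cv2.INTER_CUBIC))
E
python3 - <<'E'
from h import *
t=cam("top"); s=cam("side")
crop(t,160,90,420,290,3,"b_top.png"); crop(s,60,0,160,140,5,"b_grip.png"); crop(s,200,110,480,330,2.8,"b_side.png")
f=t["frame"].astype(int); hsv=cv2.cvtColor(t["frame"],cv2.COLOR_RGB2HSV)
print("stone",hsv[199,375],"deck",hsv[200,250],"red",hsv[195,344])
m=((hsv[...,2]>225)&(hsv[...,1]>60)&(hsv[...,1]<140)).astype(np.uint8); m[:, :330]=0; m[:170]=0;m[230:]=0;m[:,410:]=0
print(m.sum()); cs,_=cv2.findContours(m,0,2); cm=max(cs,key=cv2.contourArea); r=cv2.minAreaRect(cm); print(r); b=cv2.boxPoints(r); print(b); print(onz(t,b,0.026))
mr=((hsv[...,0]<8)|(hsv[...,0]>172))&(hsv[...,1]>150)&(hsv[...,2]>120); mr[:,:330]=0;mr[:170]=0;mr[230:]=0;mr[:,410:]=0
ys,xs=np.nonzero(mr);print("red",xs.mean(),ys.mean(),len(xs))
E
```

```text
stone [ 23  95 241] deck [ 14 161 219] red [  3 192 216]
733
((370.4400939941406, 199.56602478027344), (48.80400848388672, 15.031832695007324), 8.530765533447266)
[[345.19315 203.379  ]
 [347.423   188.51346]
 [395.68704 195.75305]
 [393.45718 210.61859]]
[[ 0.50445782  0.02257238  0.026     ]
 [ 0.54045643  0.01648344  0.026     ]
 [ 0.52129921 -0.09997676  0.026     ]
 [ 0.48537616 -0.09344446  0.026     ]]
red 343.5735294117647 195.35294117647058 68
```

```bash
ls pics
```

```text
a_side.png
a_top.png
a_wrist.png
b_grip.png
b_side.png
b_top.png
```

View pics/b_top.png

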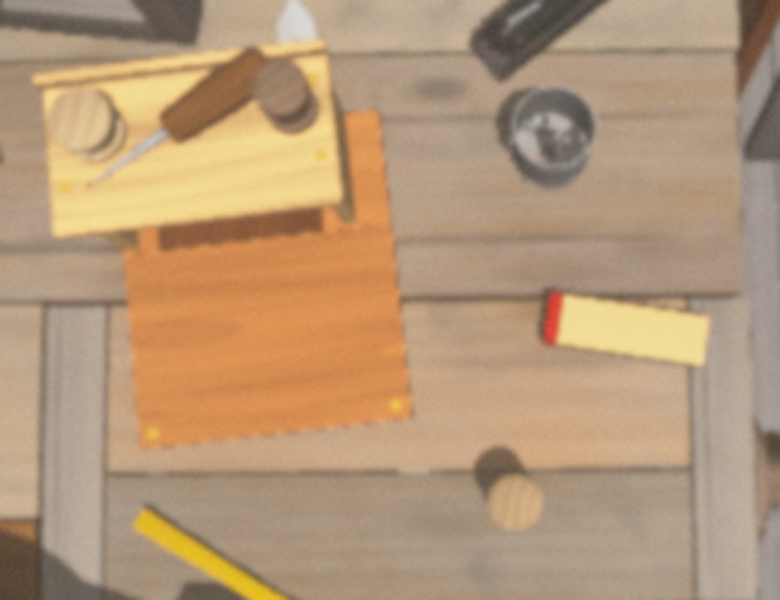

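View pics/b_side.png

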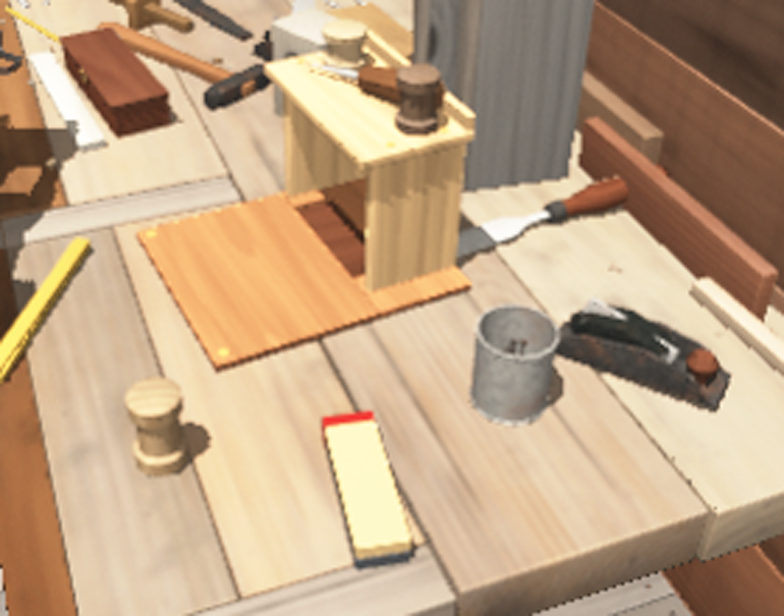

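View pics/b_grip.png

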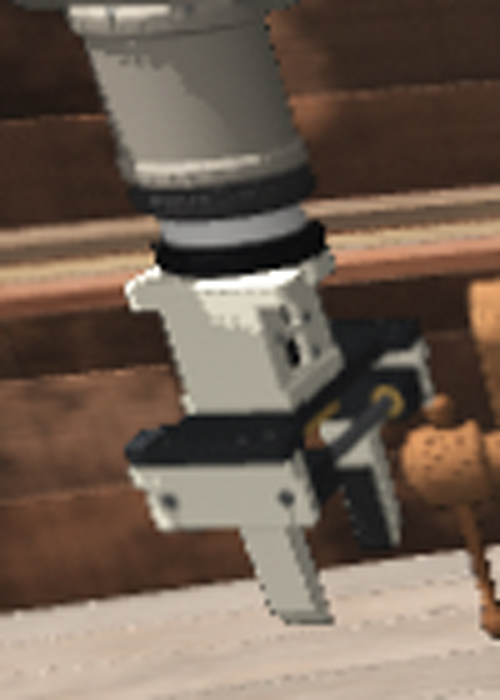

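```bash
python3 - <<'E'
from h import *
t=cam("top"); s=cam("side")
hsv=cv2.cvtColor(t["frame"],cv2.COLOR_RGB2HSV)
m=((hsv[...,1]>130)&(hsv[...,0]>8)&(hsv[...,0]<20)&(hsv[...,2]>180)).astype(np.uint8)
m[:120]=0;m[245:]=0;m[:,:195]=0;m[:,305:]=0
# right edge: last col per row
pr=[];
for r in range(165,225):
    x=np.nonzero(m[r])[0]; pr.append((x.max()+.5,r))
pl=[(np.nonzero(m[r])[0].min()-.5,r) for r in range(180,230)]
pf=[(c,np.nonzero(m[:,c])[0].max()+.5) for c in range(215,292)]
def fit(p):
    P=onz(t,p,0.009)[:,:2]; l=cv2.fitLine(P.astype(np.float32),cv2.DIST_HUBER,0,1e-4,1e-4).ravel(); return l
R,L,F=fit(pr),fit(pl),fit(pf)
for n,l in zip("RLF",(R,L,F)): print(n,l,np.degrees(np.arctan2(l[1],l[0])))
def X(a,b):
    k=np.linalg.solve(np.c_[a[:2],-b[:2]],b[2:]-a[2:]); return a[2:]+a[:2]*k[0]
FR,FL=X(R,F),X(L,F); print("FR",FR,"FL",FL,np.linalg.norm(FR-FL))
ya=(FL-FR)/np.linalg.norm(FL-FR); xa=np.array([ya[1],-ya[0]])
mid=(FR+FL)/2+ya*0.0125+xa*0.055; print("yaw",np.degrees(np.arctan2(xa[1],xa[0])),"landing",mid,"pocket",mid+xa*.13,"shelf",mid+xa*.095)
# tin rim, spool top
for n,c in (("tin top",[((510+595)/2/3+160,(88+165)/2/3+90)]),("spool top",[(515/3+160,502/3+90)])):
    print(n,onz(t,c,0.075 if 'tin' in n else .07))
for n,c,z in (("spool base side",[(200+160/2.8,110+460/2.8)],0.),("tin base side",[(200+510/2.8,110+405/2.8)],0)): print(n,onz(s,c,z))
# shelf front edge corners top z .162 top view
print(onz(t,[(160+57/3,90+235/3),(160+342/3,90+205/3)],.15))
# side view stone check: plain end top corners
print(onz(s,[(200+322/2.8,110+418/2.8),(200+373/2.8,110+413/2.8),(200+412/2.8,110+545/2.8),(200+357/2.8,110+555/2.8)],.026))
E
```

```text
R [0.99406254 0.1088104  0.51009226 0.14739831] 6.246744
L [0.99511874 0.09868509 0.5078703  0.3709565 ] 5.6634564
F [ 0.10249129 -0.9947339   0.43482935  0.24808092] -84.11735
FR [0.44592673 0.14037473] FL [0.42303583 0.36254355] 0.22334497
yaw 5.882643 landing [0.48791048 0.26953036] pocket [0.6172259 0.2828542] shelf [0.5824102 0.279267 ]
tin top [[0.66666326 0.02463039 0.075     ]]
spool top [[0.37835321 0.05819108 0.07      ]]
spool base side [[0.37858489 0.05733569 0.        ]]
tin base side [[0.66679234 0.0165704  0.        ]]
[[0.57346722 0.38211531 0.15      ]
 [0.5915252  0.17876526 0.15      ]]
[[ 0.50590555  0.0323616   0.026     ]
 [ 0.54577476  0.02356895  0.026     ]
 [ 0.52320214 -0.10509731  0.026     ]
 [ 0.48419683 -0.09979072  0.026     ]]
```

```bash
cat >> h.py <<'E'
def state():
    o=sensors.observe(); p=np.array(o["tool_pos"]); R=Ro.from_euler("xyz",o["tool_rot"]).as_matrix()
    print("t",round(o["time"],2),"p",p.round(4),"grasp",(p+R[:,1]*.006).round(4),"down",R[:,1].round(3),"jawdeg",round(np.degrees(np.arctan2(R[1,2],R[0,2])),2),"open",round(o["opening"],4),"F",np.round(o["contact_force"],1),"q",np.round(o["qpos"],2)); return p,R,o
def to(g,jaw=None):
    "rows to bring the grasp point to world g; jaw angle deg"
    p,R,o=state(); G=p+R[:,1]*.006
    for x in np.atleast_2d(g): print((R.T@(x-G)).round(4))
    if jaw is not None:
        a=np.degrees(np.arctan2(R[1,2],R[0,2])); print("twist",[round((a-jaw+180)%360-180,1),round((a-jaw)%360-180,1)])
E
python3 -c "
from h import *
to([0.506,-0.087,0.12],-9.6)"
```

```text
t 0.35 p [0.1585 0.5004 0.2516] grasp [0.1585 0.5004 0.2456] down [-0. -0. -1.] jawdeg 72.42 open 0.0919 F [ 0.3  0.2 -0.5] q [ 1.12  0.34  1.52  0.    1.28 -0.15]
[ 0.5087  0.1257 -0.455 ]
twist [np.float64(82.0), np.float64(-98.0)]
```

Request:
{"fn": "send_rows", "kwargs": {"motion": [[[0.2, 0, -0.18, 40], [0.2, 0, -0.18, 40], [0.2, 0, -0.18, 40], [0.2, 0, -0.18, 40], [0.2, 0, -0.18, 40], [0.2, 0, -0.18, 40]]], "gripper": 1.0, "grip_force": 8}}

```text
time: 0.95
tool_pos: [0.2961, 0.2655, 0.2518]
tool_rot: [-1.571, -0.001, -1.011]
contact_force: [-0.4, -0.3, 0.4]
opening: 0.092
```

```bash
python3 -c "
from h import *
to([[0.506,-0.087,0.12]],-9.6)"
```

```text
t 0.95 p [0.2961 0.2655 0.2518] grasp [0.2961 0.2655 0.2458] down [ 0.001 -0.001 -1.   ] jawdeg 32.09 open 0.092 F [-0.4 -0.3  0.4] q [ 0.54  0.11  1.84 -0.    1.2  -0.02]
[ 0.41    0.1263 -0.0095]
twist [np.float64(41.7), np.float64(-138.3)]
```

Request:
{"fn": "send_rows", "kwargs": {"motion": [[[0.41, 0.08, -0.0095, 41.7], [0.41, 0.08, -0.0095, 41.7], [0.41, 0.08, -0.0095, 41.7], [0.41, 0.08, -0.0095, 41.7], [0.41, 0.08, -0.0095, 41.7], [0.41, 0.08, -0.0095, 41.7], [0.41, 0.08, -0.0095, 41.7], [0.41, 0.08, -0.0095, 41.7]]]}}

```text
time: 1.75
tool_pos: [0.4962, -0.0714, 0.1759]
tool_rot: [-1.57, -0.001, -1.739]
contact_force: [0.7, -0.4, 0.3]
opening: 0.0916
```

```bash
python3 -c "
from h import *
to([[0.506,-0.087,0.022]],-9.6)
t=cam('top'); s=cam('side'); crop(t,300,130,440,250,5,'c_top.png'); crop(s,230,150,430,330,4,'c_side.png')"
```

```text
t 1.75 p [ 0.4962 -0.0714  0.1759] grasp [ 0.4962 -0.0714  0.1699] down [ 0.001 -0.001 -1.   ] jawdeg -9.64 open 0.0916 F [ 0.7 -0.4  0.3] q [-0.3   0.38  1.7  -0.    1.06 -0.13]
[0.0136 0.1479 0.0121]
twist [np.float64(-0.0), np.float64(180.0)]
```

View pics/c_side.png

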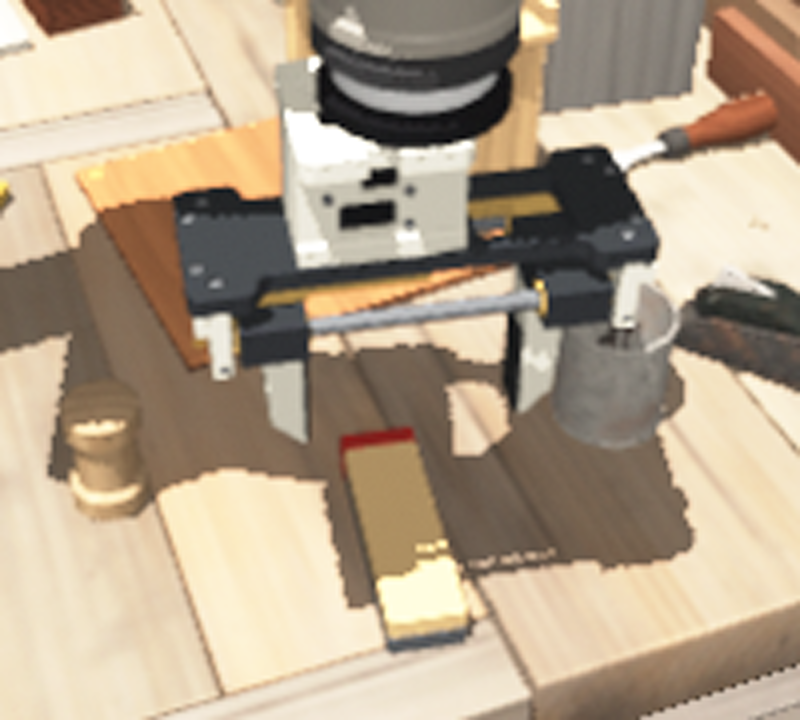

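The side view shows the open hand above the stone, with the red end at about (375,440) and the plain end at about (430,635) in the crop. The hand is clear of the tin and the spool, so I'll descend and grip.

Request:
{"fn": "send_rows", "kwargs": {"motion": [[[0.0136, 0.04, 0.0121, 0], [0.0136, 0.08, 0.0121, 0], [0.0136, 0.12, 0.0121, 0], [0.0136, 0.14, 0.0121, 0], [0.0136, 0.147, 0.0121, 0], [0.0136, 0.1475, 0.0121, 0], [0.0136, 0.1475, 0.0121, 0]]]}}

```text
time: 2.55
tool_pos: [0.508, -0.0899, 0.0282]
tool_rot: [-1.568, -0.002, -1.743]
contact_force: [0.6, -0.2, -0.1]
opening: 0.0916
```

Request:
{"fn": "send_rows", "kwargs": {"motion": [[[0, 0, 0, 0], [0, 0, 0, 0], [0, 0, 0, 0], [0, 0, 0, 0], [0, 0, 0, 0], [0, 0, 0, 0]]], "gripper": 0.2, "grip_force": 8}}

```text
time: 3.15
tool_pos: [0.508, -0.0899, 0.0283]
tool_rot: [-1.568, -0.002, -1.743]
contact_force: [0.1, -1.4, -1.5]
opening: 0.0485
```

```bash
python3 -c "
from h import *
to([[0.506,-0.087,0.022]],-9.6)
s=cam('side'); crop(s,230,150,430,330,4,'d_side.png')"
```

```text
t 3.15 p [ 0.508  -0.0899  0.0283] grasp [ 0.508  -0.0899  0.0223] down [ 0.003 -0.003 -1.   ] jawdeg -9.87 open 0.0485 F [ 0.1 -1.4 -1.5] q [-0.32  0.62  1.8  -0.    0.72 -0.15]
[-0.0025  0.0003 -0.0024]
twist [np.float64(-0.3), np.float64(179.7)]
```

View pics/d_side.png

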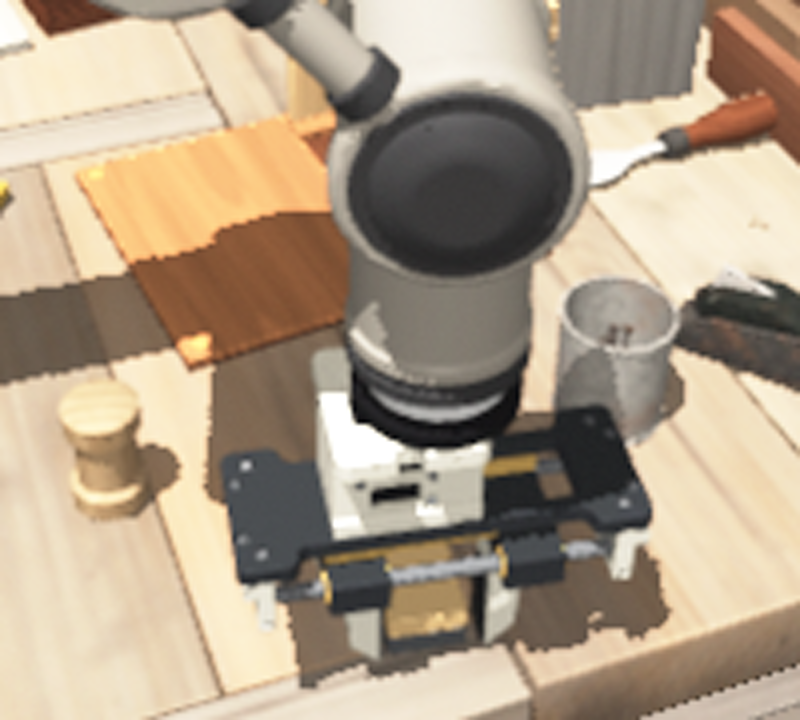

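Request:
{"fn": "send_rows", "kwargs": {"motion": [[[-0.0025, 0, -0.0024, 0], [-0.0025, 0, -0.0024, 0], [-0.0025, 0, -0.0024, 0], [-0.0025, 0, -0.0024, 0], [-0.0025, 0, -0.0024, 0], [-0.0025, 0, -0.0024, 0]]], "gripper": 0.2, "grip_force": 8}}

```text
time: 3.8
tool_pos: [0.5059, -0.0868, 0.0282]
tool_rot: [-1.568, -0.002, -1.743]
contact_force: [-0.4, 0.6, 0.9]
opening: 0.0398
```

```bash
python3 - <<'E'
from h import *
p,R,o=state()
# arc rows: tool x direction vs d
G=p+R[:,1]*.006
d=-R[:,0]
print("d",d.round(3))
L,h=118,22
r=np.hypot(L,h);p0=np.arctan2(h,L)
for th in (5,10,15,20,25,30,40,50,60,70,80,90):
    a=np.pi-p0-np.radians(th); print(th,"fwd(-tx)",round(r*np.cos(a)+L,1),"up(-ty)",round(r*np.sin(a)-h,1))
E
```

```text
t 3.8 p [ 0.5059 -0.0868  0.0282] grasp [ 0.5059 -0.0869  0.0222] down [ 0.002 -0.002 -1.   ] jawdeg -9.87 open 0.0398 F [-0.4  0.6  0.9] q [-0.32  0.61  1.81 -0.    0.72 -0.14]
d [ 0.171  0.985 -0.002]
5 fwd(-tx) 2.4 up(-ty) 10.2
10 fwd(-tx) 5.6 up(-ty) 20.2
15 fwd(-tx) 9.7 up(-ty) 29.8
20 fwd(-tx) 14.6 up(-ty) 39.0
25 fwd(-tx) 20.4 up(-ty) 47.8
30 fwd(-tx) 26.8 up(-ty) 56.1
40 fwd(-tx) 41.7 up(-ty) 70.7
50 fwd(-tx) 59.0 up(-ty) 82.5
60 fwd(-tx) 78.1 up(-ty) 91.2
70 fwd(-tx) 98.3 up(-ty) 96.4
80 fwd(-tx) 119.2 up(-ty) 98.0
90 fwd(-tx) 140.0 up(-ty) 96.0
```

Request:
{"fn": "send_rows", "kwargs": {"motion": [[[-0.001, -0.005, 0, 0], [-0.0024, -0.01, 0, 0], [-0.004, -0.015, 0, 0], [-0.0056, -0.02, 0, 0], [-0.0075, -0.025, 0, 0], [-0.0097, -0.03, 0, 0], [-0.0097, -0.03, 0, 0]]]}}

```text
time: 4.5
tool_pos: [0.508, -0.077, 0.059]
tool_rot: [-1.567, -0.002, -1.743]
contact_force: [-0.6, 0.3, -1.3]
opening: 0.0399
```

```bash
python3 -c "
from h import *
state()
s=cam('side'); crop(s,230,150,430,330,4,'e_side.png')"
```

```text
t 4.5 p [ 0.508 -0.077  0.059] grasp [ 0.508 -0.077  0.053] down [ 0.004 -0.003 -1.   ] jawdeg -9.86 open 0.0399 F [-0.6  0.3 -1.3] q [-0.3   0.56  1.79 -0.    0.79 -0.13]
```

View pics/e_side.png

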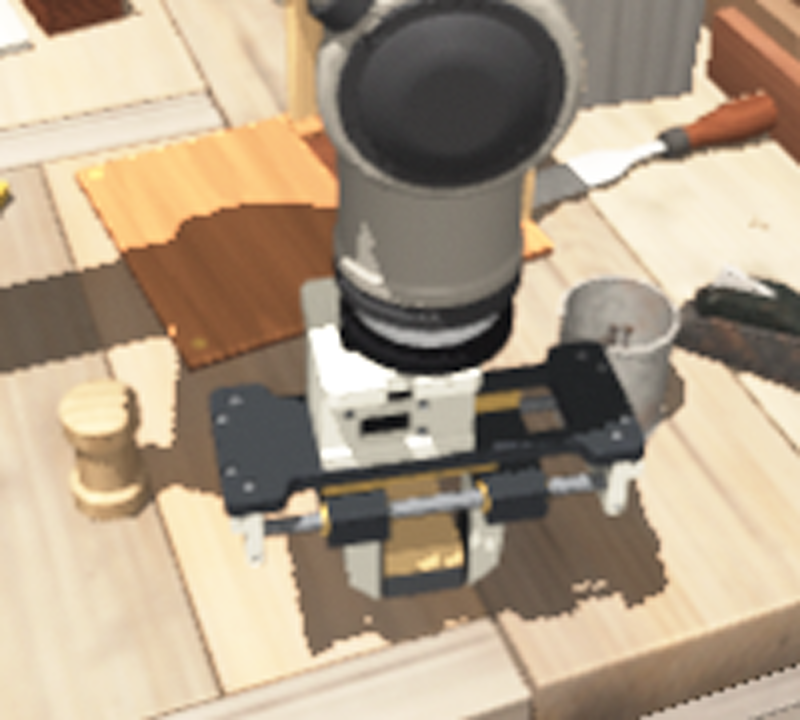

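```bash
python3 -c "
from h import *
w=cam('wrist');cv2.imwrite('pics/e_w.png',w['frame'][:,:,::-1])
print(np.mean([sensors.observe()['contact_force'] for i in range(5)],0))
t=cam('top'); crop(t,300,130,440,250,5,'e_top.png')"
```

```text
[ 0.32557965  0.54462446 -0.66846944]
```

View pics/e_w.png

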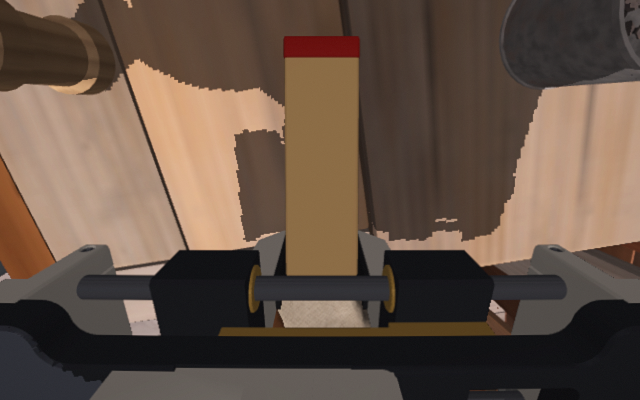

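View pics/e_top.png

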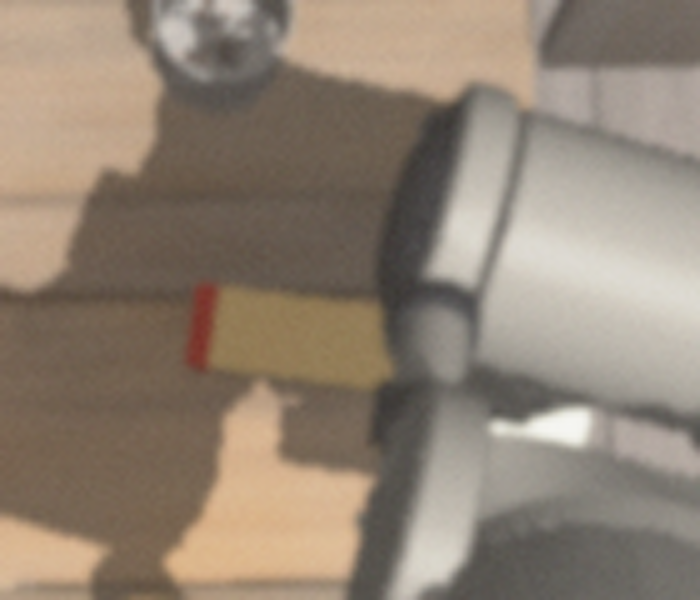

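```bash
python3 -c "
from h import *
w=cam('wrist');t=cam('top')
for z in (.02,.03,.04,.05,.06):
    P=onz(w,[(285,37),(360,37),(285.5,240),(358.5,240)],z); print(z,P.round(4).tolist(),np.linalg.norm(P[0]-P[1]),np.linalg.norm(P[2]-P[3]))
    print(onz(t,[(300+189/5,130+368/5),(300+200/5,130+283/5)],z).round(4).tolist())
"
```

```text
0.02 [[0.5092, 0.0441, 0.02], [0.5494, 0.0371, 0.02], [0.4836, -0.0758, 0.02], [0.5324, -0.0845, 0.02]] 0.04087697024235465 0.04955975913564659
[[0.5047, 0.0401, 0.02], [0.5461, 0.0341, 0.02]]
0.03 [[0.5099, 0.0419, 0.03], [0.5478, 0.0352, 0.03], [0.4858, -0.071, 0.03], [0.5318, -0.0792, 0.03]] 0.038485805596380894 0.04666068067641813
[[0.5038, 0.0406, 0.03], [0.5448, 0.0345, 0.03]]
0.04 [[0.5107, 0.0396, 0.04], [0.5462, 0.0334, 0.04], [0.4881, -0.0663, 0.04], [0.5312, -0.0739, 0.04]] 0.03609464095040725 0.043761602217189735
[[0.503, 0.041, 0.04], [0.5435, 0.035, 0.04]]
0.05 [[0.5114, 0.0374, 0.05], [0.5446, 0.0316, 0.05], [0.4903, -0.0615, 0.05], [0.5306, -0.0686, 0.05]] 0.03370347630443338 0.04086252375796118
[[0.5021, 0.0414, 0.05], [0.5423, 0.0355, 0.05]]
0.06 [[0.5122, 0.0352, 0.06], [0.543, 0.0298, 0.06], [0.4926, -0.0567, 0.06], [0.5299, -0.0633, 0.06]] 0.031312311658459734 0.037963445298732724
[[0.5013, 0.0418, 0.06], [0.541, 0.036, 0.06]]
```

The wrist view puts the red end's top edge at about z=0.024 and the gripped part at about z=0.05. The stone is pivoting between the pads, so I'll carry on with the arc.

Request:
{"fn": "send_rows", "kwargs": {"motion": [[[-0.0046, -0.0082, 0, 0], [-0.0104, -0.017, 0, 0], [-0.0168, -0.025, 0, 0], [-0.024, -0.033, 0, 0], [-0.0317, -0.0397, 0, 0], [-0.04, -0.046, 0, 0], [-0.049, -0.0515, 0, 0], [-0.0585, -0.0562, 0, 0]]]}}

```text
time: 5.55
tool_pos: [0.5178, -0.0187, 0.1148]
tool_rot: [-1.567, -0.002, -1.743]
contact_force: [0.4, -0.3, -1.2]
opening: 0.0402
```

```bash
python3 -c "
from h import *
state()
w=cam('wrist');cv2.imwrite('pics/f_w.png',w['frame'][:,:,::-1])
s=cam('side'); crop(s,230,110,430,290,4,'f_side.png')"
```

```text
t 5.55 p [ 0.5178 -0.0187  0.1148] grasp [ 0.5178 -0.0188  0.1088] down [ 0.003 -0.003 -1.   ] jawdeg -9.89 open 0.0402 F [ 0.4 -0.3 -1.2] q [-0.18  0.48  1.73 -0.    0.93 -0.01]
```

View pics/f_side.png

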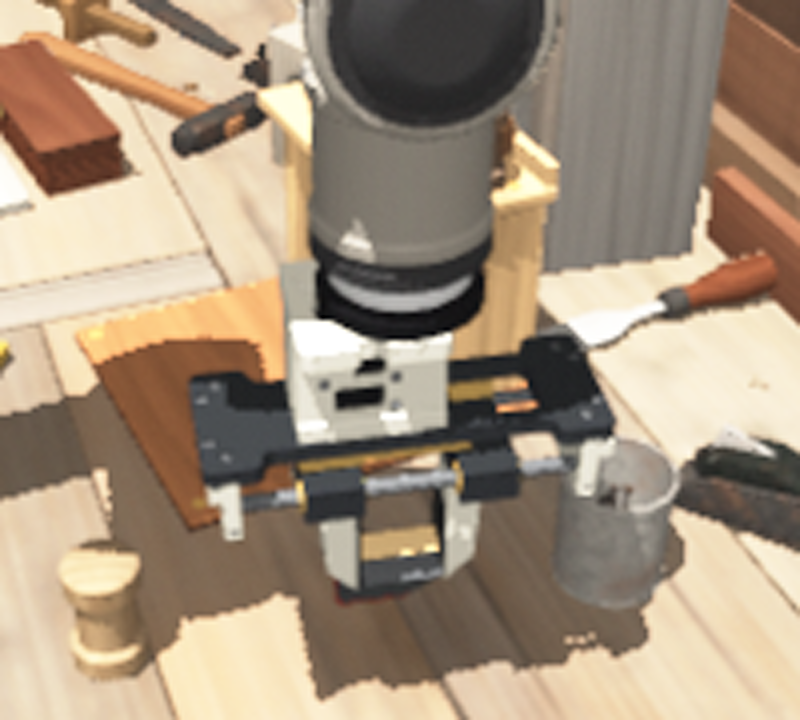

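View pics/f_w.png

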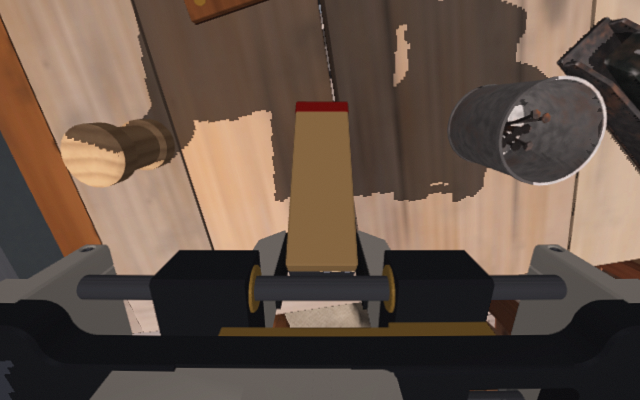

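```bash
cat >> h.py <<'E'
def bar(c,a,b,width=.04):
    "edge of known length across (horizontal): find z"
    from scipy.optimize import brentq
    f=lambda z: np.linalg.norm(np.diff(onz(c,[a,b],z),axis=0))-width
    z=brentq(f,-.05,.2); return onz(c,[a,b],z)
E
python3 -c "
from h import *
w=cam('wrist')
a=bar(w,(296,103),(348.5,103));b=bar(w,(286.5,270),(357.5,270));print(a.round(4),b.round(4),np.linalg.norm(a.mean(0)-b.mean(0)))
"
```

```text
[[0.5143 0.0697 0.0234]
 [0.5537 0.0628 0.0234]] [[ 0.4982 -0.0187  0.111 ]
 [ 0.5376 -0.0256  0.111 ]] 0.12547556939011298
```

Request:
{"fn": "send_rows", "kwargs": {"motion": [[[0, 0.006, 0, 0], [-0.009, 0.006, 0, 0], [-0.019, 0.002, 0, 0], [-0.0285, -0.002, 0, 0], [-0.0385, -0.005, 0, 0], [-0.0484, -0.0075, 0, 0], [-0.057, -0.0085, 0, 0], [-0.057, -0.0085, 0, 0]]], "grip_force": 5}}

```text
time: 6.5
tool_pos: [0.5279, 0.039, 0.1232]
tool_rot: [-1.566, -0.001, -1.741]
contact_force: [0.1, -0.3, 1.8]
opening: 0.04
```

```bash
python3 -c "
from h import *
state()
w=cam('wrist');cv2.imwrite('pics/g_w.png',w['frame'][:,:,::-1])
s=cam('side'); crop(s,230,110,430,290,4,'g_side.png')"
```

```text
t 6.5 p [0.5279 0.039  0.1232] grasp [0.528  0.039  0.1172] down [ 0.004 -0.002 -1.   ] jawdeg -9.75 open 0.04 F [ 0.1 -0.3  1.8] q [-0.07  0.49  1.69 -0.    0.96  0.1 ]
```

View pics/g_side.png

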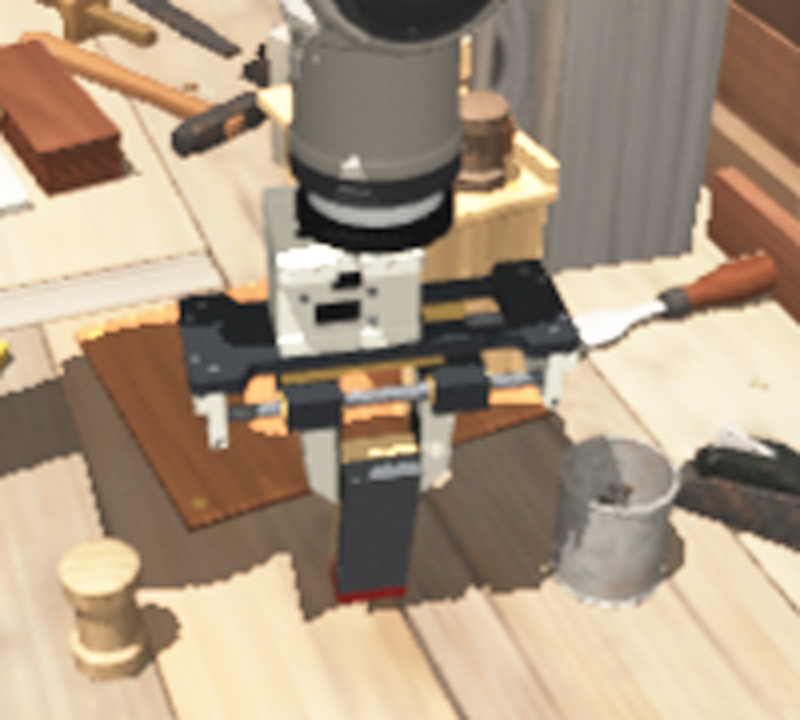

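View pics/g_w.png

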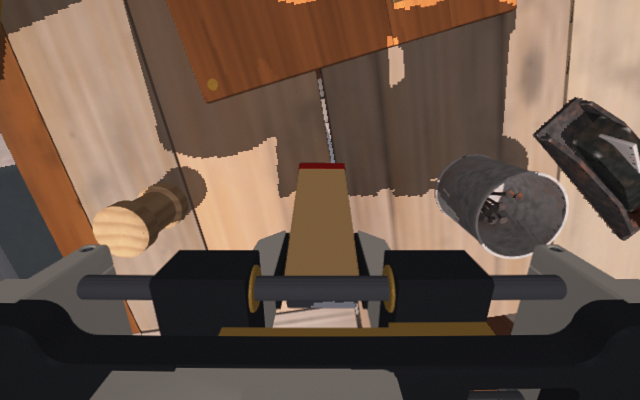

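```bash
python3 -c "
from h import *
w=cam('wrist');s=cam('side')
a=bar(w,(299.5,164.5),(345,164.5));print(a.round(4))
b=onz(s,[(230+337/4,110+601/4),(230+405/4,110+595/4)],0.0);print('dark red edge',b.round(4))
c=onz(s,[(230+342/4,110+460/4),(230+417/4,110+457/4)],0.125);print('dark plain edge at .125',c.round(4))
"
```

```text
[[0.5154 0.0752 0.0135]
 [0.5548 0.0683 0.0135]]
dark red edge [[0.5117 0.0544 0.    ]
 [0.5502 0.0453 0.    ]]
dark plain edge at .125 [[0.5076 0.0317 0.125 ]
 [0.5447 0.0206 0.125 ]]
```

Request:
{"fn": "send_rows", "kwargs": {"motion": [[[-0.006, -0.001, 0, 0], [-0.012, -0.002, 0, 0], [-0.018, -0.0025, 0, 0], [-0.024, -0.0025, 0, 0], [-0.029, -0.0015, 0, 0], [-0.032, -0.0005, 0, 0], [-0.032, 0.0, 0, 0], [-0.032, 0.0, 0, 0]]]}}

```text
time: 7.5
tool_pos: [0.5332, 0.0695, 0.1236]
tool_rot: [-1.566, -0.001, -1.742]
contact_force: [-2.1, 0.4, 3.5]
opening: 0.04
```

```bash
python3 -c "
from h import *
state()
w=cam('wrist');cv2.imwrite('pics/h_w.png',w['frame'][:,:,::-1])
s=cam('side'); crop(s,230,110,430,290,4,'h_side.png')"
```

```text
t 7.5 p [0.5332 0.0695 0.1236] grasp [0.5332 0.0694 0.1176] down [ 0.004 -0.002 -1.   ] jawdeg -9.81 open 0.04 F [-2.1  0.4  3.5] q [-0.01  0.5   1.66 -0.    0.97  0.16]
```

View pics/h_side.png

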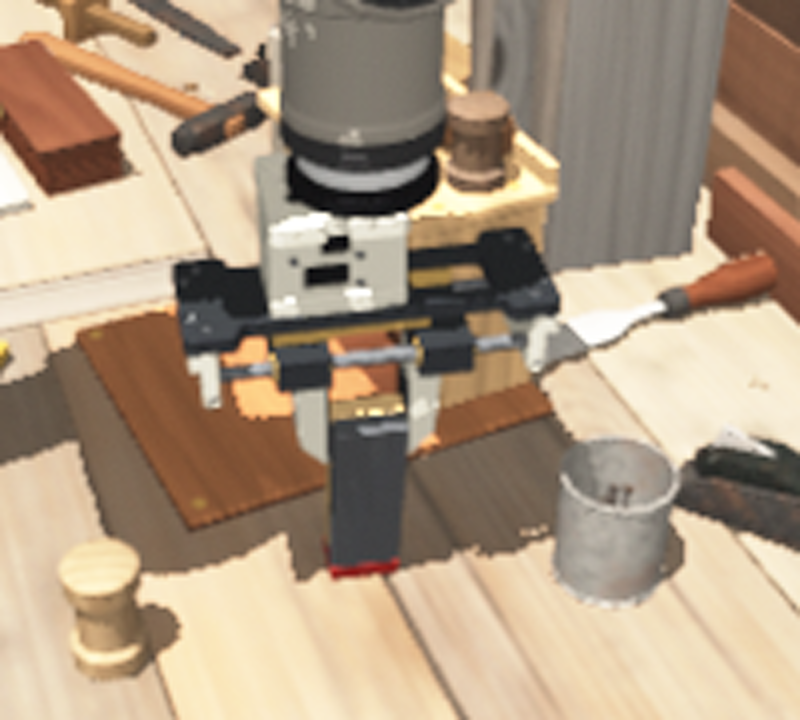

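View pics/h_w.png

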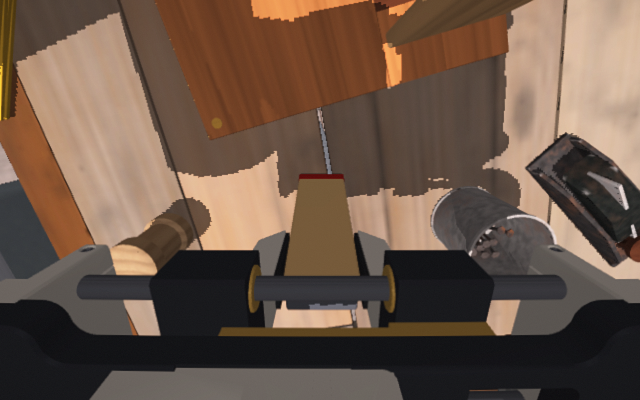

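```bash
python3 -c "
from h import *
w=cam('wrist');s=cam('side')
a=bar(w,(299.5,175),(344,175));print(a.round(4))
b=onz(s,[(230+329/4,110+578/4),(230+399/4,110+571/4)],0.0);print('dark red edge',b.round(4))
for z in (.125,.13):
  c=onz(s,[(230+330/4,110+425/4),(230+406/4,110+418/4)],z);print('dark plain edge',c.round(4))
"
```

```text
[[0.5188 0.0967 0.0116]
 [0.5582 0.0898 0.0116]]
dark red edge [[0.5136 0.0736 0.    ]
 [0.5542 0.0648 0.    ]]
dark plain edge [[0.5113 0.0609 0.125 ]
 [0.5513 0.0525 0.125 ]]
dark plain edge [[0.5093 0.055  0.13  ]
 [0.5489 0.0467 0.13  ]]
```

Request:
{"fn": "send_rows", "kwargs": {"motion": [[[-0.004, 0.0, 0, 0], [-0.008, 0.0, 0, 0], [-0.012, 0.0, 0, 0], [-0.015, 0.001, 0, 0], [-0.015, 0.002, 0, 0], [-0.015, 0.002, 0, 0]]], "grip_force": 3.5}}

```text
time: 8.3
tool_pos: [0.5358, 0.0844, 0.1218]
tool_rot: [-1.566, -0.001, -1.742]
contact_force: [-2.3, 1.5, 4.7]
opening: 0.0402
```

```bash
python3 -c "
from h import *
state()
s=cam('side'); crop(s,230,110,430,290,4,'i_side.png')"
```

```text
t 8.3 p [0.5358 0.0844 0.1218] grasp [0.5358 0.0844 0.1158] down [ 0.005 -0.001 -1.   ] jawdeg -9.81 open 0.0402 F [-2.3  1.5  4.7] q [ 0.02  0.51  1.65 -0.    0.97  0.19]
```

View pics/i_side.png

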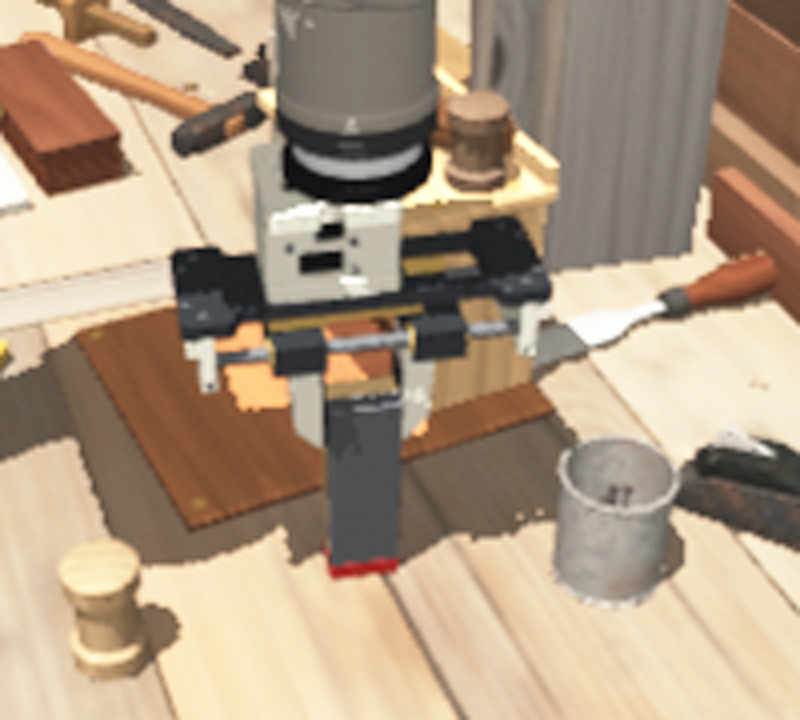

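Request:
{"fn": "send_rows", "kwargs": {"motion": [[[0, 0, 0, 0], [0, 0, 0, 0], [0, 0, 0, 0], [0, 0, 0, 0]]], "gripper": 0.75}}

```text
time: 8.75
tool_pos: [0.5359, 0.0841, 0.1216]
tool_rot: [-1.566, -0.001, -1.742]
contact_force: [0.2, -0.9, -0.2]
opening: 0.0666
```

```bash
python3 -c "
from h import *
state()
s=cam('side'); crop(s,260,150,360,260,7,'j_side.png'); w=cam('wrist');cv2.imwrite('pics/j_w.png',w['frame'][:,:,::-1])"
```

```text
t 8.75 p [0.5359 0.0841 0.1216] grasp [0.5359 0.0841 0.1156] down [ 0.005 -0.002 -1.   ] jawdeg -9.84 open 0.0666 F [ 0.2 -0.9 -0.2] q [ 0.02  0.51  1.65 -0.    0.97  0.19]
```

View pics/j_side.png

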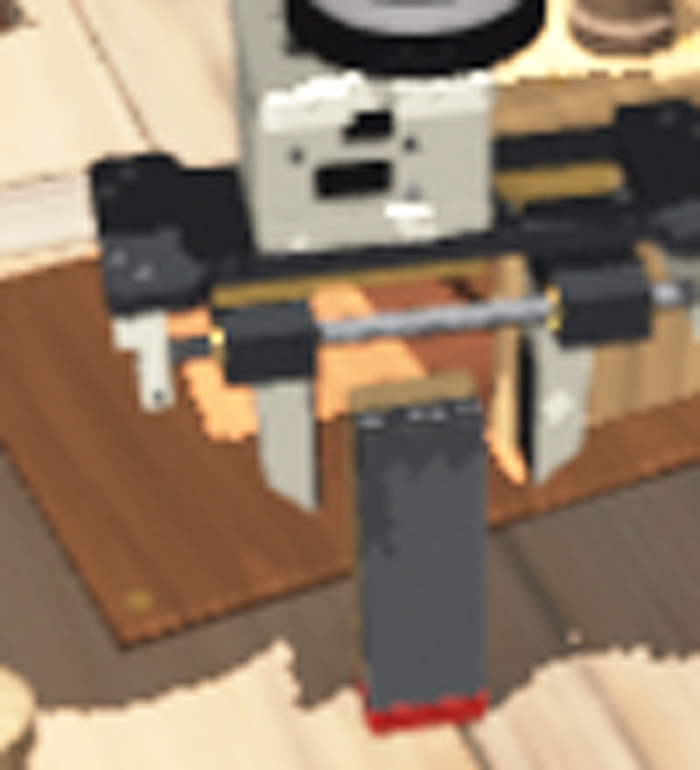

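View pics/j_w.png

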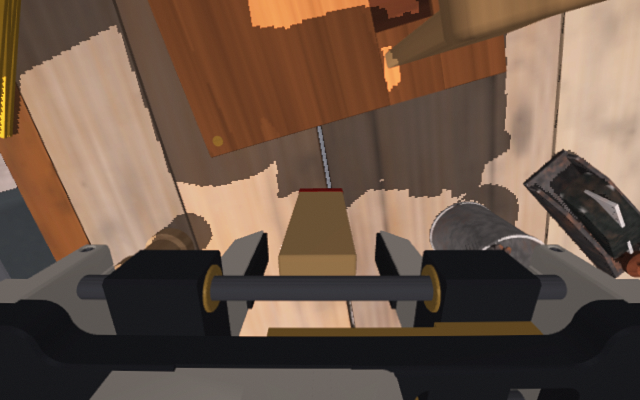

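```bash
python3 -c "
from h import *
w=cam('wrist');s=cam('side')
f=lambda x,y:(260+x/7,150+y/7)
b=onz(s,[f(366,733),f(488,720)],0.0);print('dark red edge',b.round(4),b.mean(0))
c=onz(s,[f(356,416),f(480,403)],.130);print('dark plain edge',c.round(4),c.mean(0))
c=onz(s,[f(354,387),f(474,374)],.130);print('pale plain edge',c.round(4),c.mean(0))
a=onz(w,[(300,189.5),(342.5,189.5)],0);print('pale red',a.round(4),a.mean(0))
a=onz(w,[(281,254),(354.5,254)],.13);print('pale plain',a.round(4),a.mean(0))
"
```

```text
dark red edge [[0.5135 0.0729 0.    ]
 [0.554  0.0645 0.    ]] [0.53372456 0.06870404 0.        ]
dark plain edge [[0.5138 0.0783 0.13  ]
 [0.5518 0.0712 0.13  ]] [0.53281065 0.07473576 0.13      ]
pale plain edge [[0.518  0.0924 0.13  ]
 [0.5555 0.0857 0.13  ]] [0.53678283 0.0890784  0.13      ]
pale red [[0.518  0.0955 0.    ]
 [0.5578 0.0885 0.    ]] [0.537891   0.09197668 0.        ]
pale plain [[0.5183 0.1007 0.13  ]
 [0.5546 0.0942 0.13  ]] [0.53646092 0.09745717 0.13      ]
```

The stone stands upright on its red end, its centre near (0.5355, 0.083), about 40 mm farther left than planned. I'll regrip nearer the dark face so I can drag it back and turn it.

Request:
{"fn": "send_rows", "kwargs": {"motion": [[[0.005, -0.001, 0, 0], [0.0103, -0.002, 0, 0], [0.0103, -0.002, 0, 0]]]}}

```text
time: 9.25
tool_pos: [0.534, 0.0733, 0.1239]
tool_rot: [-1.566, -0.001, -1.743]
contact_force: [-0.1, 0.0, -0.3]
opening: 0.0687
```

Request:
{"fn": "send_rows", "kwargs": {"motion": [[[0, 0, 0, 0], [0, 0, 0, 0], [0, 0, 0, 0], [0, 0, 0, 0], [0, 0, 0, 0], [0, 0, 0, 0], [0, 0, 0, 0]]], "gripper": 0.2, "grip_force": 25}}

```text
time: 9.95
tool_pos: [0.534, 0.0734, 0.1239]
tool_rot: [-1.566, -0.001, -1.743]
contact_force: [0.1, 0.2, 0.6]
opening: 0.0396
```

```bash
python3 -c "
from h import *
to([0.5166,0.033,.118],-9.8+20)"
```

```text
t 9.95 p [0.534  0.0734 0.1239] grasp [0.534  0.0734 0.1179] down [ 0.005 -0.002 -1.   ] jawdeg -9.86 open 0.0396 F [0.1 0.2 0.6] q [-0.    0.5   1.66 -0.    0.98  0.17]
[ 0.0428 -0.0001 -0.0102]
twist [np.float64(-20.1), np.float64(159.9)]
```

Request:
{"fn": "send_rows", "kwargs": {"motion": [[[0.006, -0.0005, -0.0014, -3], [0.012, -0.0005, -0.0028, -6], [0.018, -0.0005, -0.0042, -9], [0.024, -0.0005, -0.0056, -12], [0.031, -0.0005, -0.0073, -15], [0.037, -0.0005, -0.0088, -18], [0.0428, -0.0005, -0.0102, -20], [0.0428, 0.0, -0.0102, -20]]]}}

```text
time: 10.75
tool_pos: [0.5161, 0.0325, 0.1235]
tool_rot: [-1.568, -0.002, -1.394]
contact_force: [0.2, 0.8, -3.1]
opening: 0.04
```

```bash
python3 -c "
from h import *
state()
s=cam('side'); crop(s,230,110,430,290,4,'k_side.png'); w=cam('wrist');cv2.imwrite('pics/k_w.png',w['frame'][:,:,::-1])"
```

```text
t 10.75 p [0.5161 0.0325 0.1235] grasp [0.5161 0.0325 0.1175] down [ 0.004 -0.002 -1.   ] jawdeg 10.11 open 0.04 F [ 0.2  0.8 -3.1] q [-0.08  0.47  1.72 -0.    0.95 -0.26]
```

View pics/k_side.png

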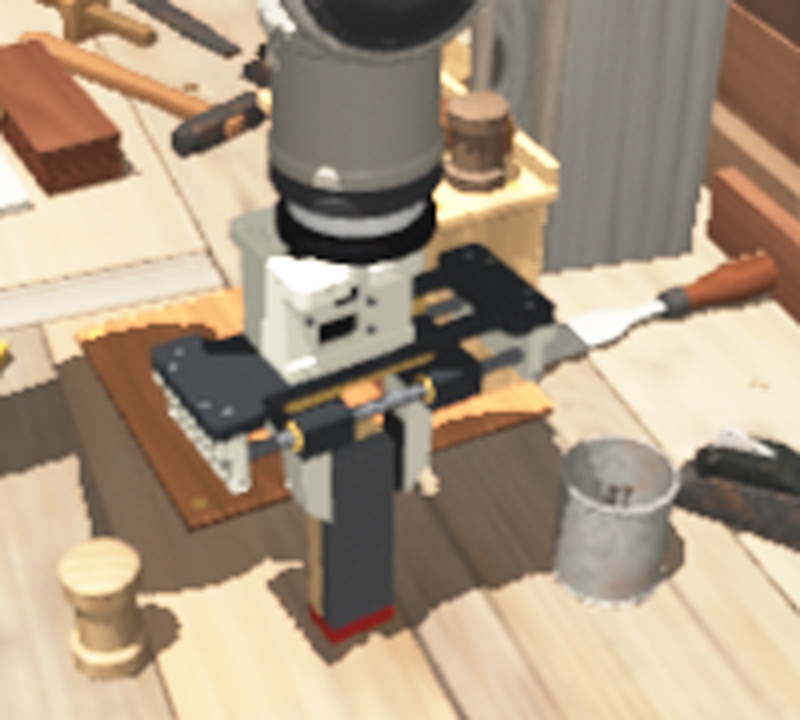

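View pics/k_w.png

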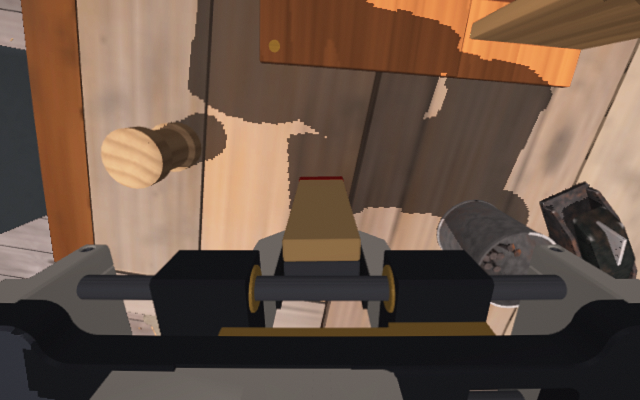

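Request:
{"fn": "send_rows", "kwargs": {"motion": [[[0, 0.001, 0, 0], [-0.008, 0.0005, 0, 0], [-0.0165, 0, 0, 0], [-0.025, 0, 0, 0], [-0.033, 0.0005, 0, 0], [-0.0415, 0.0015, 0, 0], [-0.05, 0.0033, 0, 0], [-0.05, 0.0033, 0, 0]]], "grip_force": 5}}

```text
time: 11.65
tool_pos: [0.5075, 0.0836, 0.1198]
tool_rot: [-1.567, -0.002, -1.394]
contact_force: [0.2, 0.2, -0.5]
opening: 0.0399
```

```bash
python3 -c "
from h import *
state()
s=cam('side'); crop(s,230,110,430,290,4,'l_side.png'); w=cam('wrist');cv2.imwrite('pics/l_w.png',w['frame'][:,:,::-1])"
```

```text
t 11.65 p [0.5075 0.0836 0.1198] grasp [0.5075 0.0836 0.1138] down [ 0.004 -0.001 -1.   ] jawdeg 10.13 open 0.0399 F [ 0.2  0.2 -0.5] q [ 0.01  0.47  1.73 -0.    0.94 -0.16]
```

View pics/l_side.png

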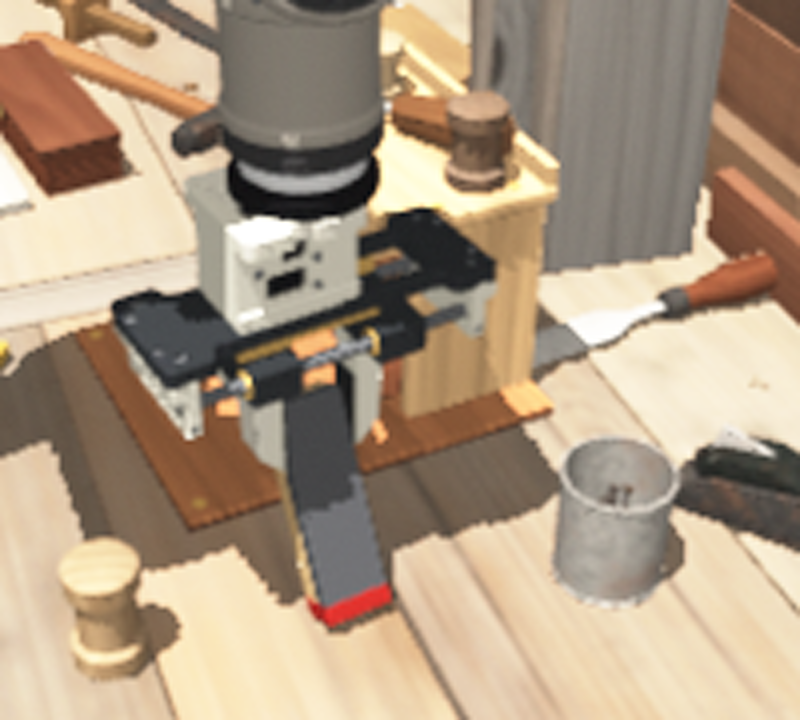

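View pics/l_w.png

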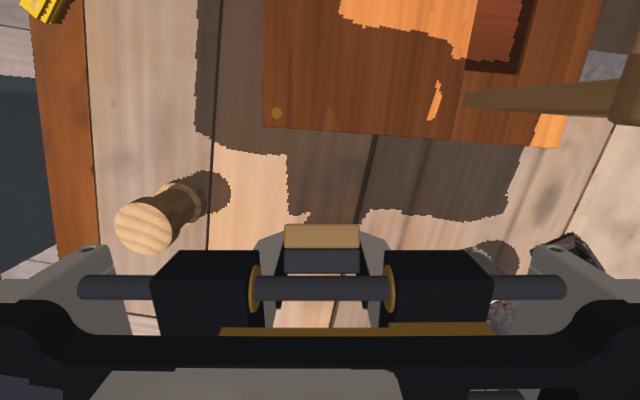

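Request:
{"fn": "send_rows", "kwargs": {"motion": [[[-0.01, 0.0028, 0, 0], [-0.0195, 0.0066, 0, 0], [-0.0288, 0.0114, 0, 0], [-0.0374, 0.0168, 0, 0], [-0.0456, 0.023, 0, 0], [-0.0532, 0.03, 0, 0], [-0.0602, 0.0375, 0, 0], [-0.0602, 0.0375, 0, 0]]], "grip_force": 6}}

```text
time: 12.55
tool_pos: [0.4965, 0.1429, 0.0812]
tool_rot: [-1.569, -0.001, -1.394]
contact_force: [0.5, -0.0, -0.4]
opening: 0.0399
```

```bash
python3 -c "
from h import *
state()
s=cam('side'); crop(s,230,110,430,290,4,'m_side.png')"
```

```text
t 12.55 p [0.4965 0.1429 0.0812] grasp [0.4965 0.1429 0.0752] down [ 0.002 -0.001 -1.   ] jawdeg 10.14 open 0.0399 F [ 0.5 -0.  -0.4] q [ 0.13  0.53  1.76 -0.    0.85 -0.04]
```

View pics/m_side.png

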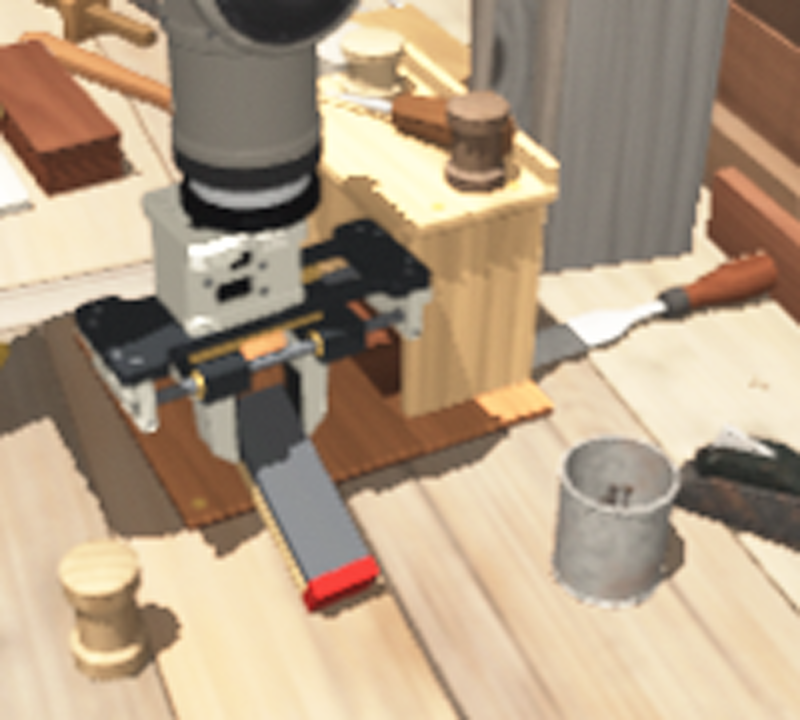

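```bash
python3 -c "
from h import *
s=cam('side')
f=lambda x,y:(230+x/4,110+y/4)
b=onz(s,[f(308,609),f(379,584)],0.0);print(b.round(4),b.mean(0))
p,R,o=state(); G=p+R[:,1]*.006
v=G-b.mean(0); print('along d',-(R[:,0]@v),'lat',R[:,2]@v)
"
```

```text
[[0.494  0.0541 0.    ]
 [0.5393 0.0589 0.    ]] [0.51668127 0.05649265 0.        ]
t 12.65 p [0.497  0.1422 0.082 ] grasp [0.497  0.1422 0.076 ] down [ 0.003 -0.001 -1.   ] jawdeg 10.11 open 0.0398 F [-0.2  1.  -1.5] q [ 0.13  0.53  1.76 -0.    0.85 -0.04]
along d 0.08767126496945872 lat -0.004172706586737805
```

Request:
{"fn": "send_rows", "kwargs": {"motion": [[[-0.0065, 0.008, 0, 0], [-0.012, 0.0165, 0, 0], [-0.0169, 0.0254, 0, 0], [-0.0209, 0.0347, 0, 0], [-0.0225, 0.039, 0, 0], [-0.0236, 0.0425, 0, 0], [-0.0238, 0.0435, 0, 0], [-0.0238, 0.0435, 0, 0]]]}}

```text
time: 13.45
tool_pos: [0.4924, 0.1658, 0.0386]
tool_rot: [-1.569, -0.001, -1.395]
contact_force: [-2.7, 1.3, 2.7]
opening: 0.0404
```

```bash
python3 -c "
from h import *
state()
s=cam('side'); crop(s,230,110,430,290,4,'n_side.png'); w=cam('wrist');cv2.imwrite('pics/n_w.png',w['frame'][:,:,::-1])"
```

```text
t 13.45 p [0.4924 0.1658 0.0386] grasp [0.4924 0.1658 0.0326] down [ 0.002 -0.001 -1.   ] jawdeg 10.09 open 0.0404 F [-2.7  1.3  2.7] q [ 0.18  0.6   1.78 -0.    0.75  0.  ]
```

View pics/n_side.png

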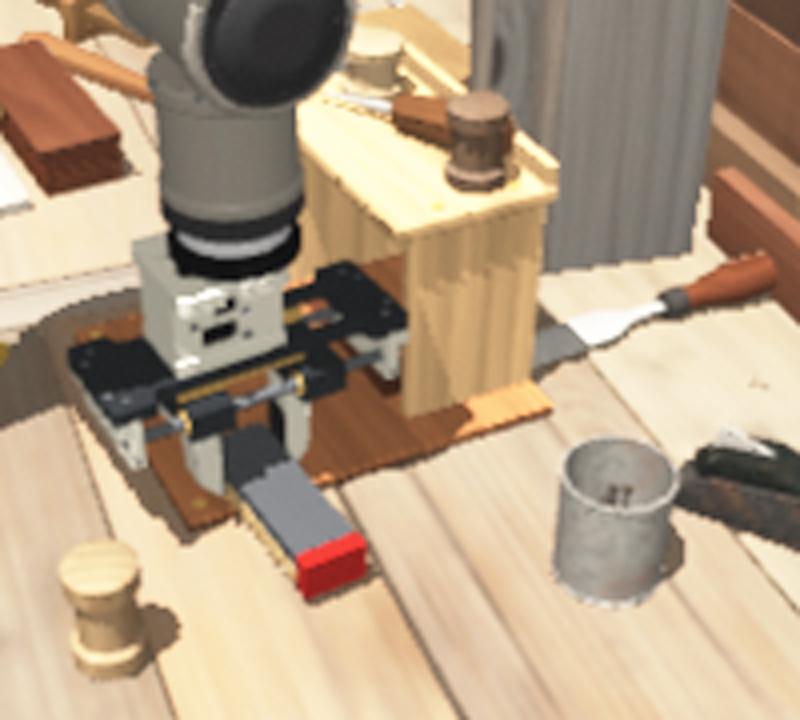

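Step 2 looks reached: the stone is dark face up with its red end at about (332,565) in the crop. I'll release it and raise the hand.

Request:
{"fn": "send_rows", "kwargs": {"motion": [[[0, 0, 0, 0], [0, 0, 0, 0], [0, 0, 0, 0], [0, -0.02, 0, 0], [0, -0.05, 0, 0], [0, -0.08, 0, 0], [0.03, -0.09, 0, 0], [0.06, -0.09, 0, 0]]], "gripper": 0.8}}

```text
time: 14.35
tool_pos: [0.5041, 0.1067, 0.1308]
tool_rot: [-1.564, -0.002, -1.393]
contact_force: [0.2, 0.2, -1.0]
opening: 0.0734
```

```bash
python3 -c "
from h import *
state()
s=cam('side'); crop(s,260,160,360,270,7,'o_side.png'); t=cam('top'); crop(t,270,160,370,240,7,'o_top.png')"
```

```text
t 14.35 p [0.5041 0.1067 0.1308] grasp [0.5041 0.1067 0.1248] down [ 0.007 -0.001 -1.   ] jawdeg 10.21 open 0.0734 F [ 0.2  0.2 -1. ] q [ 0.06  0.45  1.72 -0.    0.96 -0.12]
```

View pics/o_side.png

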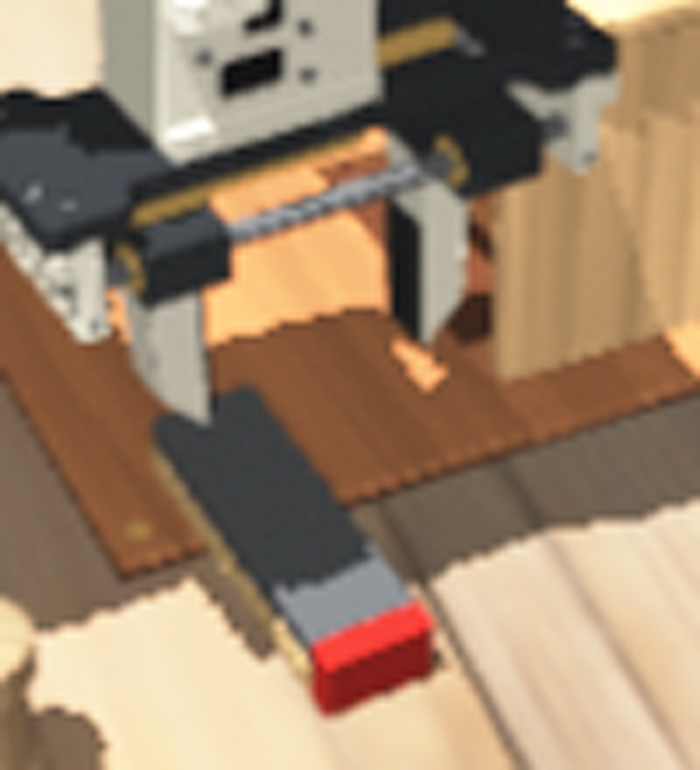

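View pics/o_top.png

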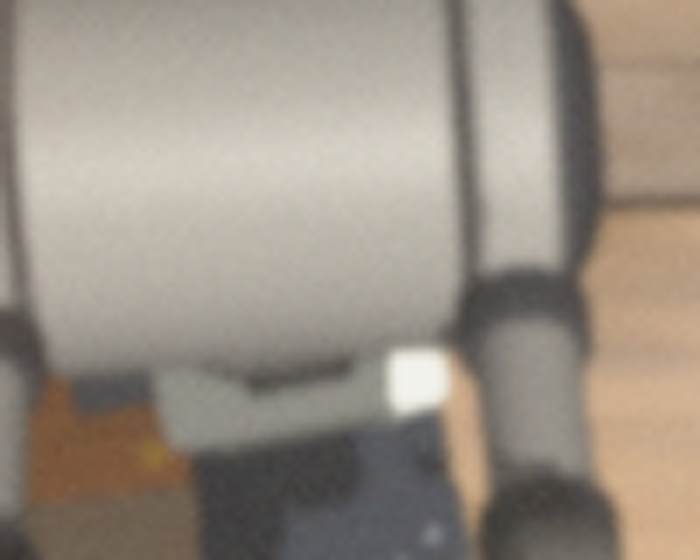

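```bash
python3 -c "
from h import *
s=cam('side')
f=lambda x,y:(260+x/7,160+y/7)
b=onz(s,[f(325,714),f(433,677)],0.0);print('red bottom',b.round(4),b.mean(0))
b2=onz(s,[f(313,650),f(427,606)],0.026);print('red top',b2.round(4),b2.mean(0))
c=onz(s,[f(158,428),f(245,387)],.038);print('plain top',c.round(4),c.mean(0))
d=(c.mean(0)-b2.mean(0));print(np.linalg.norm(d),np.degrees(np.arctan2(d[1],d[0])))
e=b2[1]-b2[0];print(np.degrees(np.arctan2(e[1],e[0])),np.linalg.norm(e))
to([0.5,0.06,.1])
"
```

```text
red bottom [[0.4931 0.0553 0.    ]
 [0.5322 0.059  0.    ]] [0.51262131 0.05716473 0.        ]
red top [[0.4909 0.0594 0.026 ]
 [0.5326 0.0659 0.026 ]] [0.51174652 0.06260816 0.026     ]
plain top [[0.4713 0.1707 0.038 ]
 [0.5066 0.1821 0.038 ]] [0.48894417 0.17639359 0.038     ]
0.11666649904393575 101.33184459099252
8.878125053143766 0.04213978985087758
t 14.5 p [0.5031 0.1056 0.1288] grasp [0.5031 0.1056 0.1228] down [ 0.002 -0.001 -1.   ] jawdeg 9.93 open 0.0734 F [-0.5  0.3 -1.5] q [ 0.06  0.46  1.72 -0.    0.96 -0.11]
[ 0.0443  0.0228 -0.011 ]
```

```bash
python3 -c "
from h import *
to([0.5104,0.070,.0225],10)
"
```

```text
t 14.5 p [0.5031 0.1056 0.1288] grasp [0.5031 0.1056 0.1228] down [ 0.002 -0.001 -1.   ] jawdeg 9.93 open 0.0734 F [-0.5  0.3 -1.5] q [ 0.06  0.46  1.72 -0.    0.96 -0.11]
[0.0362 0.1004 0.0008]
twist [np.float64(-0.1), np.float64(179.9)]
```

Request:
{"fn": "send_rows", "kwargs": {"motion": [[[0.018, 0.0, 0.0008, 0], [0.0362, 0.02, 0.0008, 0], [0.0362, 0.05, 0.0008, 0], [0.0362, 0.08, 0.0008, 0], [0.0362, 0.095, 0.0008, 0], [0.0362, 0.1, 0.0008, 0], [0.0362, 0.1004, 0.0008, 0]]]}}

```text
time: 15.2
tool_pos: [0.5101, 0.0705, 0.0279]
tool_rot: [-1.57, -0.001, -1.397]
contact_force: [-0.3, -0.3, -0.0]
opening: 0.0735
```

Request:
{"fn": "send_rows", "kwargs": {"motion": [[[0, 0, 0, 0], [0, 0, 0, 0], [0, 0, 0, 0], [0, 0, 0, 0], [0, 0, 0, 0], [0, 0, 0, 0], [0, 0, 0, 0], [0, 0, 0, 0]]], "gripper": 0.2, "grip_force": 7}}

```text
time: 16.0
tool_pos: [0.5102, 0.0705, 0.0282]
tool_rot: [-1.57, -0.001, -1.397]
contact_force: [-0.7, -1.0, 4.9]
opening: 0.0404
```

```bash
python3 -c "
from h import *
state()
w=cam('wrist');cv2.imwrite('pics/p_w.png',w['frame'][:,:,::-1]);s=cam('side'); crop(s,230,110,430,290,4,'p_side.png')"
```

```text
t 16.0 p [0.5102 0.0705 0.0282] grasp [0.5102 0.0705 0.0222] down [ 0.001 -0.001 -1.   ] jawdeg 9.97 open 0.0404 F [-0.7 -1.   4.9] q [-0.01  0.62  1.8  -0.    0.72 -0.18]
```

View pics/p_w.png

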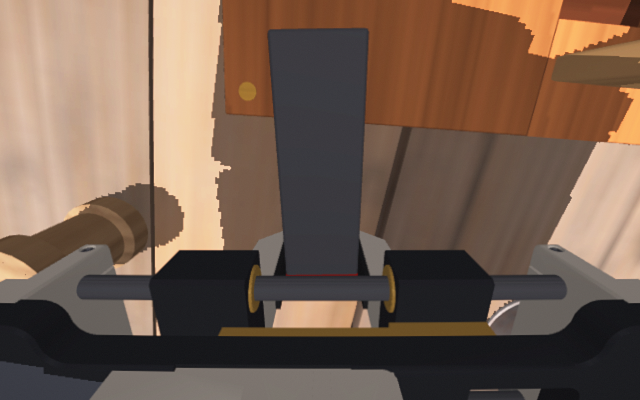

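View pics/p_side.png

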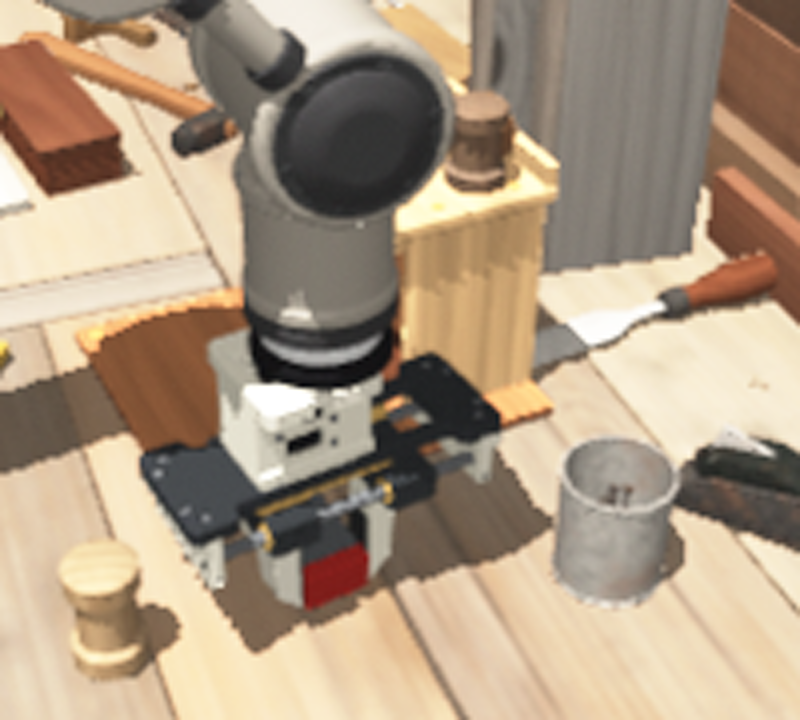

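Request:
{"fn": "send_rows", "kwargs": {"motion": [[[-0.001, -0.0085, 0, 0], [-0.004, -0.018, 0, 0], [-0.0072, -0.0275, 0, 0], [-0.0112, -0.037, 0, 0], [-0.0162, -0.046, 0, 0], [-0.0218, -0.0545, 0, 0], [-0.0284, -0.0625, 0, 0], [-0.0284, -0.0625, 0, 0]]], "grip_force": 6}}

```text
time: 16.9
tool_pos: [0.5055, 0.0995, 0.0919]
tool_rot: [-1.568, -0.001, -1.396]
contact_force: [0.3, -0.7, -0.3]
opening: 0.0403
```

```bash
python3 -c "
from h import *
state()
w=cam('wrist');cv2.imwrite('pics/q_w.png',w['frame'][:,:,::-1]);s=cam('side'); crop(s,230,110,430,290,4,'q_side.png')"
```

```text
t 16.9 p [0.5055 0.0995 0.0919] grasp [0.5055 0.0995 0.0859] down [ 0.003 -0.    -1.   ] jawdeg 10.02 open 0.0403 F [ 0.3 -0.7 -0.3] q [ 0.05  0.51  1.76 -0.    0.87 -0.13]
```

View pics/q_w.png

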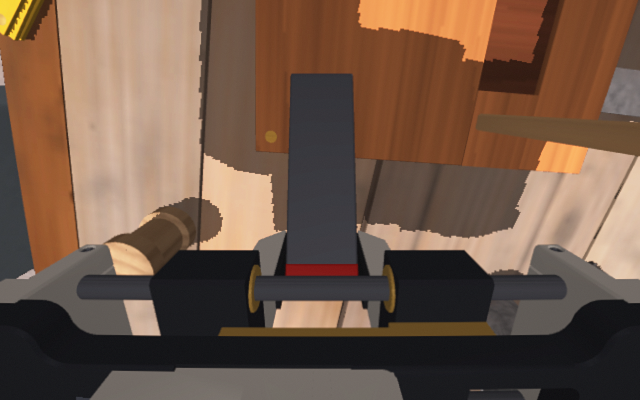

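View pics/q_side.png

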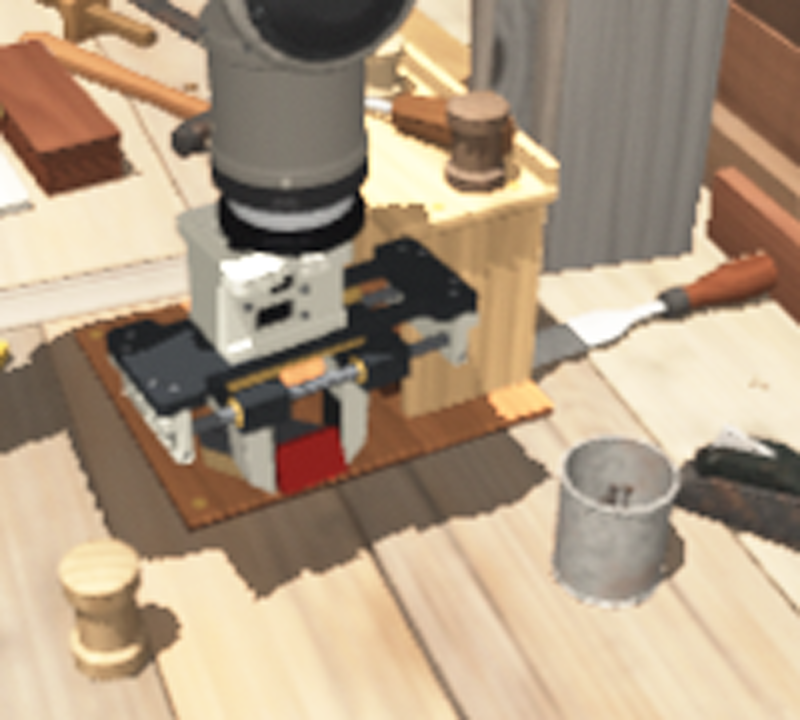

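```bash
python3 -c "
from h import *
w=cam('wrist')
a=bar(w,(291,73.5),(353,73.5));b=bar(w,(287,263.5),(357.5,263.5));print(a.round(4),b.round(4)); v=a.mean(0)-b.mean(0);print(np.linalg.norm(v),np.degrees(np.arctan2(-v[2],np.hypot(*v[:2]))))
"
```

```text
[[0.4685 0.1977 0.0282]
 [0.5079 0.2046 0.0282]] [[0.4865 0.0943 0.085 ]
 [0.526  0.1012 0.085 ]]
0.11928042574790466 28.405103913273418
```

Request:
{"fn": "send_rows", "kwargs": {"motion": [[[-0.007, -0.0075, 0, 0], [-0.0148, -0.0145, 0, 0], [-0.023, -0.0205, 0, 0], [-0.032, -0.0255, 0, 0], [-0.0413, -0.03, 0, 0], [-0.051, -0.034, 0, 0], [-0.061, -0.037, 0, 0], [-0.061, -0.037, 0, 0]]], "grip_force": 5}}

```text
time: 17.85
tool_pos: [0.4949, 0.1603, 0.1287]
tool_rot: [-1.567, -0.001, -1.396]
contact_force: [0.1, -2.9, 5.7]
opening: 0.0397
```

```bash
python3 -c "
from h import *
state()
w=cam('wrist');cv2.imwrite('pics/r_w.png',w['frame'][:,:,::-1]);s=cam('side'); crop(s,230,90,430,270,4,'r_side.png')"
```

```text
t 17.85 p [0.4949 0.1603 0.1287] grasp [0.4949 0.1603 0.1227] down [ 0.004 -0.    -1.   ] jawdeg 10.04 open 0.0397 F [ 0.1 -2.9  5.7] q [ 0.17  0.47  1.71 -0.    0.96 -0.01]
```

View pics/r_w.png

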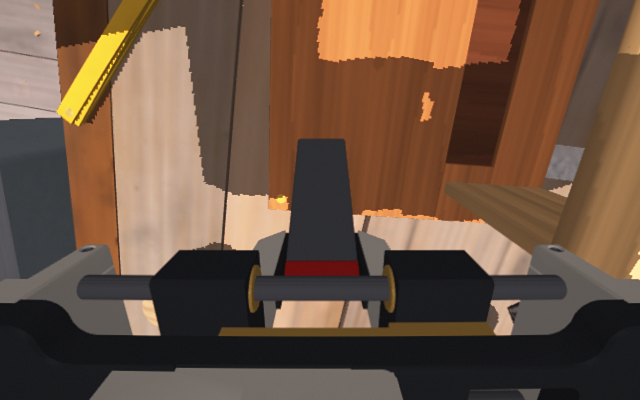

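View pics/r_side.png

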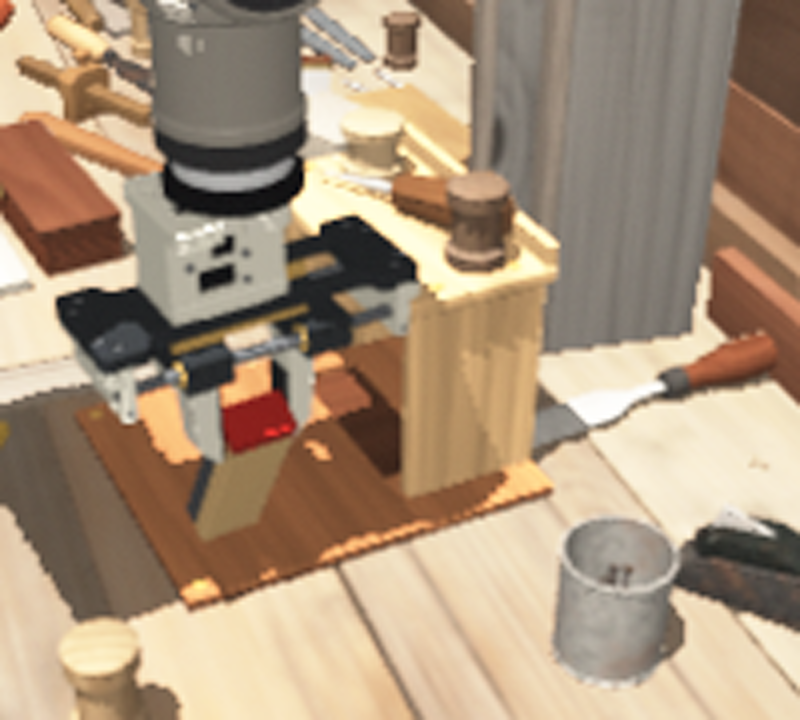

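```bash
python3 -c "
from h import *
w=cam('wrist')
a=bar(w,(298,139.5),(344.5,139.5));b=bar(w,(287,262),(356.5,262));print(a.round(4),b.round(4)); v=a.mean(0)-b.mean(0);print(np.linalg.norm(v),np.degrees(np.arctan2(-v[2],np.hypot(*v[:2]))))
s=cam('side');f=lambda x,y:(230+x/4,90+y/4)
c=onz(s,[f(208,541),f(262,522)],.009);print('pivot edge',c.round(4),c.mean(0)); print(c.mean(0))
p,R,o=state();G=p+R[:,1]*.006;v=G-c.mean(0);print(-R[:,0]@v,R[:,2]@v)
"
```

```text
[[0.4658 0.2116 0.0175]
 [0.5052 0.2185 0.0175]] [[0.4758 0.1548 0.1202]
 [0.5152 0.1617 0.1202]]
0.11771047573463415 60.65627497470361
pivot edge [[0.4734 0.19   0.009 ]
 [0.5112 0.1962 0.009 ]] [0.49229948 0.19306573 0.009     ]
[0.49229948 0.19306573 0.009     ]
t 18.05 p [0.4949 0.1596 0.1283] grasp [0.4949 0.1596 0.1223] down [ 0.003 -0.    -1.   ] jawdeg 9.99 open 0.0402 F [-0.9 -2.4  5.4] q [ 0.16  0.47  1.71 -0.    0.96 -0.01]
-0.03351027296094174 -0.0028675663904568
```

Request:
{"fn": "send_rows", "kwargs": {"motion": [[[-0.007, -0.002, 0, 0], [-0.0135, -0.0035, 0, 0], [-0.02, -0.0045, 0, 0], [-0.027, -0.005, 0, 0], [-0.034, -0.005, 0, 0], [-0.041, -0.0045, 0, 0], [-0.047, -0.0035, 0, 0], [-0.053, -0.0025, 0, 0]]]}}

```text
time: 18.85
tool_pos: [0.4857, 0.2127, 0.131]
tool_rot: [-1.567, -0.0, -1.396]
contact_force: [-0.7, -0.7, 4.8]
opening: 0.0402
```

```bash
python3 -c "
from h import *
state()
w=cam('wrist');cv2.imwrite('pics/s_w.png',w['frame'][:,:,::-1]);s=cam('side'); crop(s,230,90,430,270,4,'s_side.png')"
```

```text
t 18.85 p [0.4857 0.2127 0.131 ] grasp [0.4857 0.2127 0.125 ] down [ 0.004  0.    -1.   ] jawdeg 10.0 open 0.0402 F [-0.7 -0.7  4.8] q [ 0.27  0.48  1.68 -0.    0.98  0.09]
```

View pics/s_w.png

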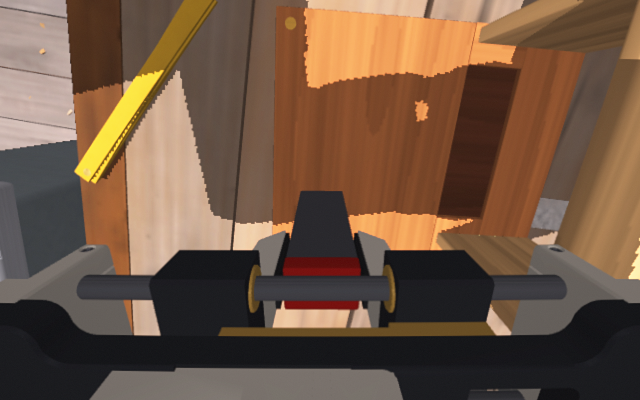

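View pics/s_side.png

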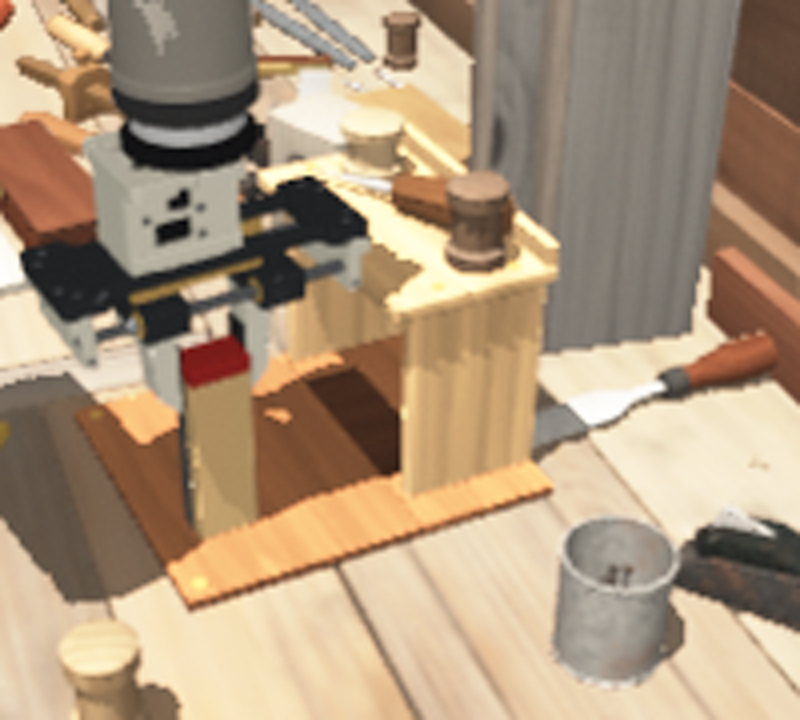

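```bash
python3 -c "
from h import *
w=cam('wrist');s=cam('side');f=lambda x,y:(230+x/4,90+y/4)
a=bar(w,(302.5,192),(342.5,192));print(a.round(4));a=onz(w,[(302.5,192),(342.5,192)],.009);print('dark plain',a.round(4),a.mean(0))
c=onz(s,[f(203,539),f(258,520)],.009);print('pale plain edge',c.round(4),c.mean(0))
for z in(.135,.139):
  c=onz(s,[f(189,386),f(249,367)],z);print('pale red edge',c.round(4),c.mean(0))
"
```

```text
[[ 0.4672  0.2115 -0.0034]
 [ 0.5066  0.2184 -0.0034]]
dark plain [[0.4673 0.2154 0.009 ]
 [0.5049 0.222  0.009 ]] [0.48610497 0.21870995 0.009     ]
pale plain edge [[0.471  0.1929 0.009 ]
 [0.5094 0.199  0.009 ]] [0.49016741 0.19597718 0.009     ]
pale red edge [[0.4672 0.181  0.135 ]
 [0.5056 0.1879 0.135 ]] [0.48642093 0.18443184 0.135     ]
pale red edge [[0.466  0.1752 0.139 ]
 [0.504  0.1821 0.139 ]] [0.48498177 0.17862342 0.139     ]
```

Request:
{"fn": "send_rows", "kwargs": {"motion": [[[-0.005, 0.0, 0, 0], [-0.009, 0.0, 0, 0], [-0.013, 0.0005, 0, 0], [-0.016, 0.0015, 0, 0], [-0.016, 0.002, 0, 0], [-0.016, 0.002, 0, 0]]], "grip_force": 3.5}}

```text
time: 19.65
tool_pos: [0.4829, 0.2285, 0.1291]
tool_rot: [-1.567, 0.0, -1.396]
contact_force: [-0.6, 0.8, 4.4]
opening: 0.04
```

Request:
{"fn": "send_rows", "kwargs": {"motion": [[[0, 0, 0, 0], [0, 0, 0, 0], [0, 0, 0, 0], [0, 0, 0, 0]]], "gripper": 0.75}}

```text
time: 20.05
tool_pos: [0.4829, 0.2284, 0.1289]
tool_rot: [-1.567, 0.0, -1.396]
contact_force: [1.2, 0.0, 0.1]
opening: 0.0664
```

```bash
python3 -c "
from h import *
state()
w=cam('wrist');cv2.imwrite('pics/u_w.png',w['frame'][:,:,::-1]);s=cam('side'); crop(s,230,130,330,240,7,'u_side.png')"
```

```text
t 20.05 p [0.4829 0.2284 0.1289] grasp [0.4829 0.2284 0.1229] down [ 0.003  0.001 -1.   ] jawdeg 10.01 open 0.0664 F [1.2 0.  0.1] q [ 0.3   0.49  1.67 -0.    0.98  0.12]
```

View pics/u_w.png

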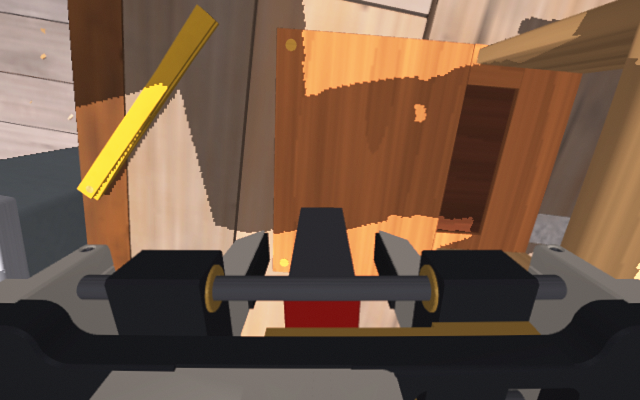

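View pics/u_side.png

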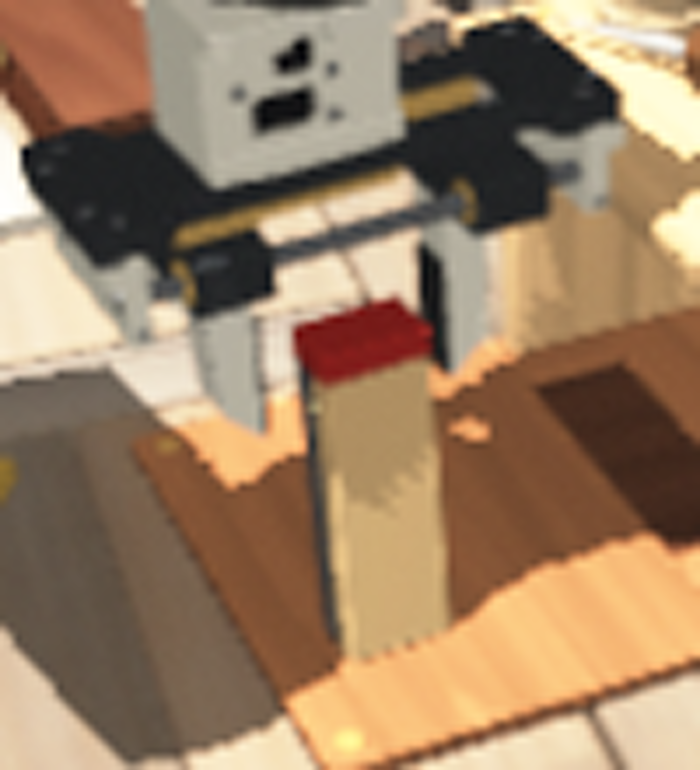

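```bash
python3 -c "
from h import *
w=cam('wrist');s=cam('side');f=lambda x,y:(230+x/7,130+y/7)
a=onz(w,[(302,208),(342,208)],.009);print('dark plain',a.round(4),a.mean(0))
c=onz(s,[f(343,662),f(450,626)],.009);print('pale plain edge',c.round(4),c.mean(0))
for q in ([f(317,382),f(433,346)],[f(297,330),f(398,302)]):
  c=onz(s,q,.139);print('red top edge',c.round(4),c.mean(0))
to([.4886,.200,.127])
"
```

```text
dark plain [[0.4667 0.2155 0.009 ]
 [0.5047 0.2221 0.009 ]] [0.48568935 0.2187715  0.009     ]
pale plain edge [[0.467  0.1952 0.009 ]
 [0.5095 0.2014 0.009 ]] [0.48825827 0.19829322 0.009     ]
red top edge [[0.4638 0.1844 0.139 ]
 [0.506  0.1919 0.139 ]] [0.48488975 0.18815684 0.139     ]
red top edge [[0.4655 0.2175 0.139 ]
 [0.5027 0.2227 0.139 ]] [0.48411919 0.22010069 0.139     ]
t 20.25 p [0.4829 0.2285 0.129 ] grasp [0.4829 0.2285 0.123 ] down [ 0.004  0.001 -1.   ] jawdeg 10.01 open 0.0689 F [-0.6 -0.7  0.6] q [ 0.3   0.49  1.67 -0.    0.98  0.12]
[ 0.029  -0.004   0.0006]
```

Request:
{"fn": "send_rows", "kwargs": {"motion": [[[0.01, -0.002, 0, 0], [0.02, -0.004, 0, 0], [0.031, -0.004, -0.0006, 0], [0.031, -0.004, -0.0006, 0]]]}}

```text
time: 20.65
tool_pos: [0.488, 0.1961, 0.1331]
tool_rot: [-1.567, -0.0, -1.398]
contact_force: [0.3, 0.5, 0.4]
opening: 0.0689
```

Request:
{"fn": "send_rows", "kwargs": {"motion": [[[0, 0, 0, 0], [0, 0, 0, 0], [0, 0, 0, 0], [0, 0, 0, 0], [0, 0, 0, 0], [0, 0, 0, 0], [0, 0, 0, 0]]], "gripper": 0.2, "grip_force": 25}}

```text
time: 21.35
tool_pos: [0.488, 0.1963, 0.1331]
tool_rot: [-1.567, -0.0, -1.398]
contact_force: [-0.2, -0.2, -0.2]
opening: 0.0395
```

Request:
{"fn": "send_rows", "kwargs": {"motion": [[[0.003, -0.0005, -0.001, 1], [0.006, -0.0005, -0.002, 2], [0.009, -0.0005, -0.003, 3], [0.012, -0.0005, -0.004, 4], [0.016, -0.0005, -0.005, 4], [0.016, -0.0005, -0.005, 4]]]}}

```text
time: 21.95
tool_pos: [0.4858, 0.1791, 0.1335]
tool_rot: [-1.567, -0.0, -1.468]
contact_force: [0.1, 0.1, -2.7]
opening: 0.0397
```

```bash
python3 -c "
from h import *
state()
w=cam('wrist');cv2.imwrite('pics/v_w.png',w['frame'][:,:,::-1]);s=cam('side'); crop(s,230,130,330,240,7,'v_side.png')"
```

```text
t 21.95 p [0.4858 0.1791 0.1335] grasp [0.4858 0.1791 0.1275] down [ 0.003  0.    -1.   ] jawdeg 5.88 open 0.0397 F [ 0.1  0.1 -2.7] q [ 0.21  0.46  1.71 -0.    0.97  0.1 ]
```

View pics/v_side.png

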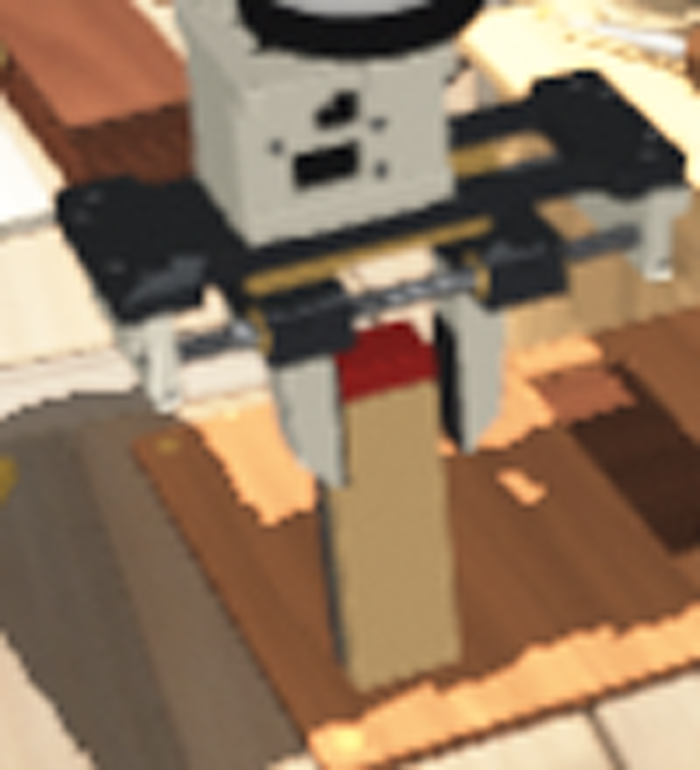

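Request:
{"fn": "send_rows", "kwargs": {"motion": [[[0, 0.001, 0, 0], [-0.008, 0.0005, 0, 0], [-0.0165, 0, 0, 0], [-0.025, 0, 0, 0], [-0.033, 0.0005, 0, 0], [-0.0415, 0.0015, 0, 0], [-0.05, 0.0033, 0, 0], [-0.05, 0.0033, 0, 0]]], "grip_force": 5}}

```text
time: 22.85
tool_pos: [0.4804, 0.2304, 0.1299]
tool_rot: [-1.568, 0.0, -1.467]
contact_force: [0.4, 0.4, -2.0]
opening: 0.0396
```

```bash
python3 -c "
from h import *
state()
s=cam('side'); crop(s,210,130,330,240,6,'w_side.png')"
```

```text
t 22.85 p [0.4804 0.2304 0.1299] grasp [0.4804 0.2304 0.1239] down [ 0.003  0.001 -1.   ] jawdeg 5.97 open 0.0396 F [ 0.4  0.4 -2. ] q [ 0.3   0.48  1.67 -0.    0.98  0.2 ]
```

View pics/w_side.png

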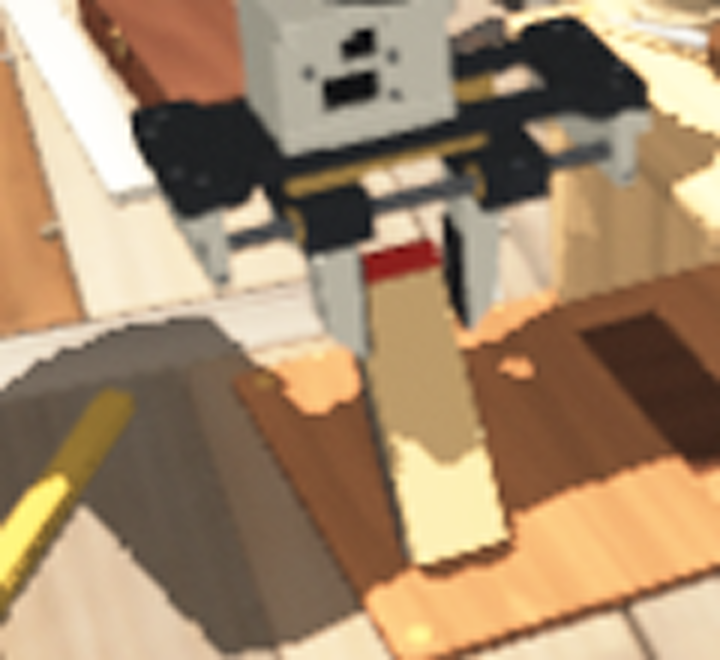

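```bash
python3 -c "
from h import *
s=cam('side');f=lambda x,y:(210+x/6,130+y/6)
c=onz(s,[f(413,566),f(508,540)],.018).mean(0);print('pale plain edge',c)
p,R,o=state();G=p+R[:,1]*.006;d=-R[:,0];
for z in (.124,.134): 
  r=onz(s,[f(365,283),f(438,262)],z).mean(0);print('red pale edge',r.round(4),d@(r-c),'lean',np.degrees(np.arctan2(d@(r-c),z-.018)))
print('grasp fwd of pale edge',d@(G-c))
"
```

```text
pale plain edge [0.48569597 0.18694505 0.018     ]
t 22.95 p [0.4806 0.2295 0.1302] grasp [0.4806 0.2295 0.1242] down [ 0.003  0.001 -1.   ] jawdeg 5.93 open 0.0399 F [-0.9 -0.1 -1.1] q [ 0.3   0.48  1.67 -0.    0.98  0.2 ]
red pale edge [0.4828 0.2443 0.124 ] 0.05736433674061281 lean 28.4210548928643
red pale edge [0.4793 0.2289 0.134 ] 0.04241109143376694 lean 20.083062045846265
grasp fwd of pale edge 0.04291456230269543
```

Request:
{"fn": "send_rows", "kwargs": {"motion": [[[-0.0114, 0.0015, 0, 0], [-0.0212, 0.0046, 0, 0], [-0.0307, 0.0085, 0, 0], [-0.0398, 0.0132, 0, 0], [-0.0484, 0.0188, 0, 0], [-0.0565, 0.025, 0, 0], [-0.064, 0.032, 0, 0], [-0.071, 0.0395, 0, 0]]], "grip_force": 6}}

```text
time: 23.75
tool_pos: [0.4732, 0.3008, 0.09]
tool_rot: [-1.568, 0.0, -1.467]
contact_force: [0.5, -0.9, -1.7]
opening: 0.0395
```

```bash
python3 -c "
from h import *
state()
s=cam('side'); crop(s,210,110,330,220,6,'x_side.png')"
```

```text
t 23.75 p [0.4732 0.3008 0.09  ] grasp [0.4733 0.3008 0.084 ] down [ 0.003  0.    -1.   ] jawdeg 5.94 open 0.0395 F [ 0.5 -0.9 -1.7] q [ 0.43  0.58  1.63 -0.    0.93  0.33]
```

View pics/x_side.png

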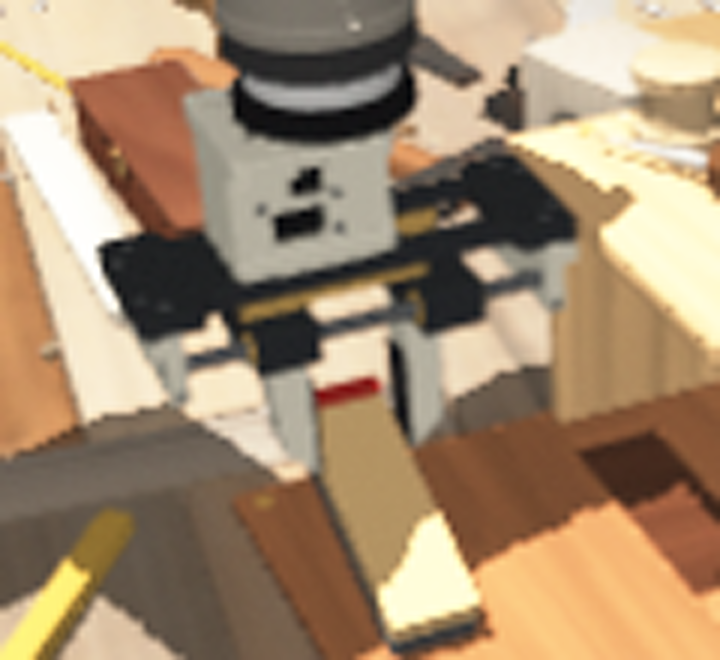

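Request:
{"fn": "send_rows", "kwargs": {"motion": [[[-0.0062, 0.008, 0, 0], [-0.0118, 0.0167, 0, 0], [-0.0165, 0.0258, 0, 0], [-0.0204, 0.0353, 0, 0], [-0.023, 0.043, 0, 0], [-0.0245, 0.049, 0, 0], [-0.0255, 0.053, 0, 0], [-0.0255, 0.053, 0, 0]]]}}

```text
time: 24.6
tool_pos: [0.47, 0.3271, 0.0356]
tool_rot: [-1.569, 0.001, -1.467]
contact_force: [-2.4, 1.0, 0.3]
opening: 0.0401
```

```bash
python3 -c "
from h import *
state()
s=cam('side'); crop(s,210,110,330,220,6,'y_side.png')"
```

```text
t 24.6 p [0.47   0.3271 0.0356] grasp [0.4701 0.3271 0.0296] down [ 0.002  0.001 -1.   ] jawdeg 5.95 open 0.0401 F [-2.4  1.   0.3] q [ 0.47  0.68  1.63 -0.    0.83  0.37]
```

View pics/y_side.png

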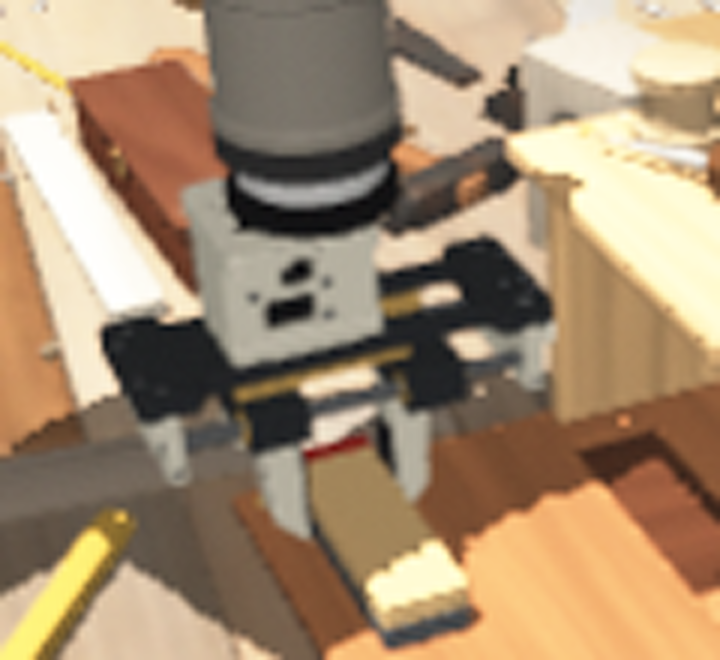

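The stone lies pale face up on the deck. I'll release it, back off and measure.

Request:
{"fn": "send_rows", "kwargs": {"motion": [[[0, 0, 0, 0], [0, 0, 0, 0], [0, 0, 0, 0], [0, 0, 0, 0], [0, -0.03, 0, 0], [0, -0.06, 0, 0], [0, -0.1, 0, 0], [0, -0.1, -0.04, 0]]], "gripper": 1.0}}

```text
time: 25.45
tool_pos: [0.4364, 0.3249, 0.1411]
tool_rot: [-1.555, 0.006, -1.469]
contact_force: [0.7, 1.0, 0.8]
opening: 0.0914
```

Request:
{"fn": "send_rows", "kwargs": {"motion": [[[0.02, 0, -0.04, 0], [0.04, 0, -0.08, 0], [0.06, 0, -0.1, 0], [0.06, 0, -0.1, 0]]]}}

```text
time: 25.85
tool_pos: [0.34, 0.2531, 0.1391]
tool_rot: [-1.557, 0.005, -1.469]
contact_force: [0.2, -0.1, 1.2]
opening: 0.0917
```

```bash
python3 -c "
from h import *
state()
s=cam('side'); crop(s,230,130,370,240,5,'z_side.png');t=cam('top'); crop(t,170,90,310,250,4,'z_top.png')"
```

```text
t 25.85 p [0.34   0.2531 0.1391] grasp [0.3401 0.2532 0.1331] down [ 0.013  0.006 -1.   ] jawdeg 5.81 open 0.0917 F [ 0.2 -0.1  1.2] q [ 0.46  0.29  1.96 -0.    0.88  0.36]
```

View pics/z_side.png

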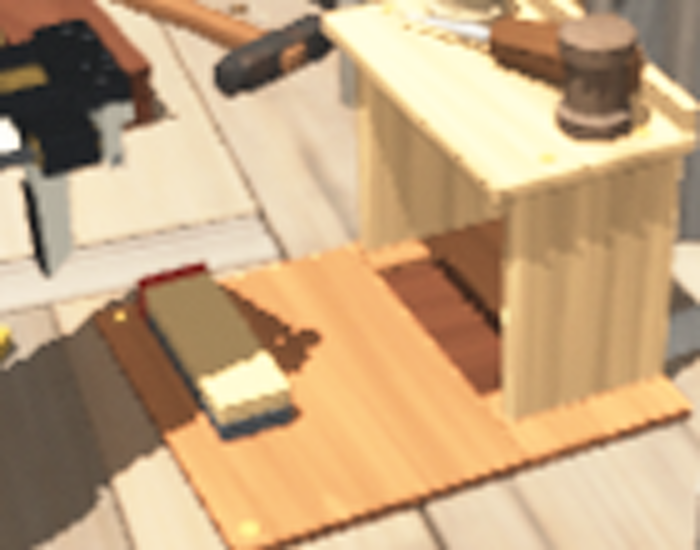

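View pics/z_top.png

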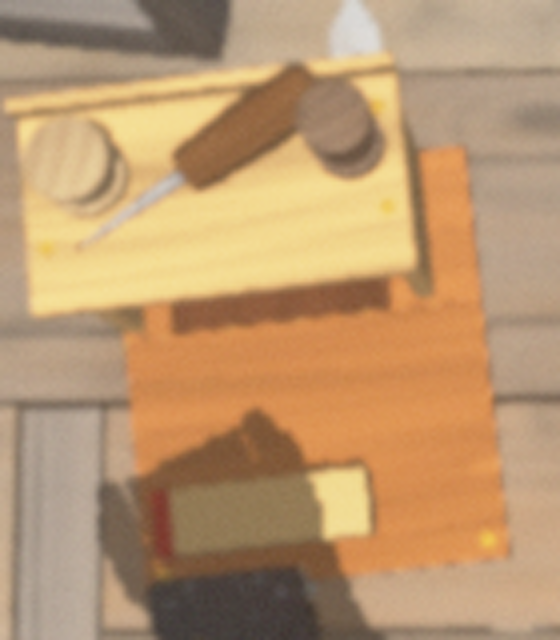

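```bash
cat >> h.py <<'E'
A=np.radians(5.9); XA=np.array([np.cos(A),np.sin(A)]); YA=np.array([-np.sin(A),np.cos(A)]); LD=np.array([0.488,0.2695])
def hf(P): P=np.atleast_2d(P)[:,:2]-LD; return np.c_[P@XA,P@YA]
def hw(x,y,z): return np.r_[LD+XA*x+YA*y,z]
E
python3 -c "
from h import *
t=cam('top');s=cam('side');f=lambda x,y:(170+x/4,90+y/4);g=lambda x,y:(230+x/5,130+y/5)
P=onz(t,[f(150,490),f(159,558),f(368,463),f(374,536)],.035);print('stone top cam',hf(P).round(4),hf(P).mean(0))
P=onz(s,[g(140,283),g(205,266),g(288,378),g(218,424)],.035);print('side',hf(P).round(4),hf(P).mean(0))
P=onz(t,[f(172,333),f(388,307),f(130,330),f(487,305),f(150,595),f(510,557)],.009);print('pocket front corners; deck edges',hf(P).round(4))
P=onz(s,[g(381,270),g(487,392),g(240,549),g(690,412),],.009);print('side pocket near corners',hf(P).round(4))
P=onz(t,[f(33,315),f(418,270)],.162);print('shelf front top',hf(P).round(4))
P=onz(s,[g(328,13+10),g(500,200)],.150);print('shelf front side cam',hf(P).round(4))
"
```

```text
stone top cam [[ 0.0067  0.0835]
 [-0.0344  0.0818]
 [ 0.0077 -0.0487]
 [-0.0361 -0.0478]] [-0.01401499  0.01721521]
side [[-0.0314  0.0778]
 [ 0.0071  0.0778]
 [ 0.0095 -0.0399]
 [-0.0366 -0.0598]] [-0.01285155  0.01399823]
pocket front corners; deck edges [[ 0.1052  0.0688]
 [ 0.1054 -0.067 ]
 [ 0.1102  0.095 ]
 [ 0.0994 -0.1282]
 [-0.055   0.0969]
 [-0.0571 -0.1253]]
side pocket near corners [[ 0.1101  0.0656]
 [ 0.1124 -0.0662]
 [-0.0514 -0.1241]
 [ 0.2007 -0.1289]]
shelf front top [[ 0.0932  0.1006]
 [ 0.0927 -0.1033]]
shelf front side cam [[ 0.1019  0.1118]
 [ 0.1016 -0.0973]]
```

```bash
python3 -c "
from h import *
to([hw(-0.0135,0.016,.0303),hw(-.0135,0,.0303),hw(.04,0,.0303)],5.9)
"
```

```text
t 26.05 p [0.3442 0.2558 0.1394] grasp [0.3444 0.2559 0.1334] down [ 0.017  0.009 -1.   ] jawdeg 5.8 open 0.0917 F [ 0.  -0.  -0.5] q [0.46 0.3  1.95 0.   0.87 0.36]
[-0.0143  0.1056  0.1289]
[0.0017 0.1055 0.1289]
[0.0016 0.1064 0.1824]
twist [np.float64(-0.1), np.float64(179.9)]
```

Request:
{"fn": "send_rows", "kwargs": {"motion": [[[-0.0143, 0, 0.05, 0], [-0.0143, 0, 0.1, 0], [-0.0143, 0.03, 0.129, 0], [-0.0143, 0.06, 0.129, 0], [-0.0143, 0.09, 0.129, 0], [-0.0143, 0.103, 0.129, 0], [-0.0143, 0.1056, 0.129, 0], [-0.0143, 0.1056, 0.129, 0]]]}}

```text
time: 26.85
tool_pos: [0.4734, 0.2844, 0.0366]
tool_rot: [-1.552, 0.007, -1.469]
contact_force: [0.9, 0.3, 0.5]
opening: 0.0919
```

Request:
{"fn": "send_rows", "kwargs": {"motion": [[[0, 0, 0, 0], [0, 0, 0, 0], [0, 0, 0, 0], [0, 0, 0, 0], [0, 0, 0, 0], [0, 0, 0, 0], [0, 0, 0, 0], [0, 0, 0, 0]]], "gripper": 0.2, "grip_force": 15}}

```text
time: 27.65
tool_pos: [0.4736, 0.2844, 0.0367]
tool_rot: [-1.552, 0.007, -1.469]
contact_force: [0.4, -0.3, 0.3]
opening: 0.0397
```

```bash
python3 -c "
from h import *
to([hw(-.0135,0.016,.0303),hw(-.0135,0,.0303),hw(.04,0,.0303)],5.9)
s=cam('side'); crop(s,210,90,410,250,4,'aa_side.png')
"
```

```text
t 27.65 p [0.4736 0.2844 0.0367] grasp [0.4737 0.2845 0.0307] down [ 0.018  0.009 -1.   ] jawdeg 5.81 open 0.0397 F [ 0.4 -0.3  0.3] q [0.4  0.64 1.71 0.   0.78 0.3 ]
[ 0.0004  0.0004 -0.0008]
[ 0.0164  0.0003 -0.0008]
[0.0163 0.0013 0.0527]
twist [np.float64(-0.1), np.float64(179.9)]
```

View pics/aa_side.png

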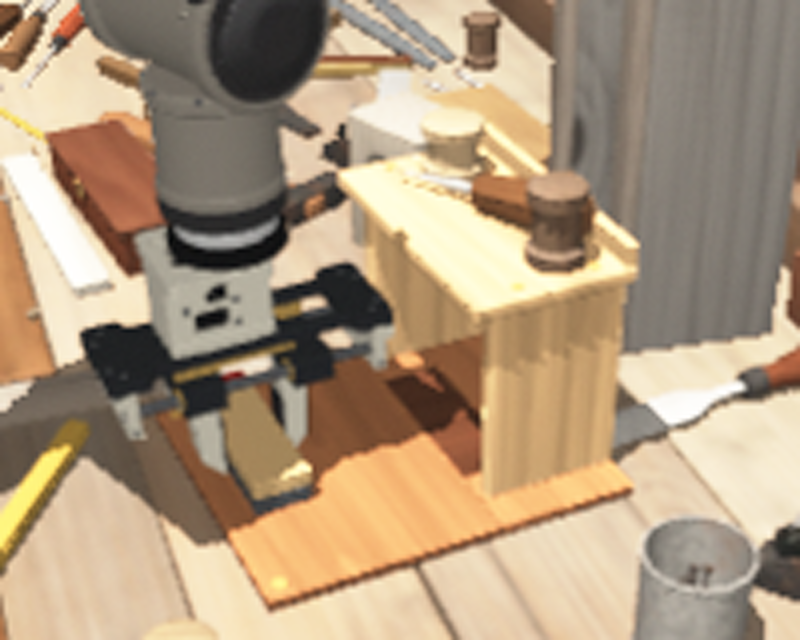

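Request:
{"fn": "send_rows", "kwargs": {"motion": [[[0.006, 0, -0.0005, 0], [0.012, 0, -0.0005, 0], [0.0164, 0, 0, 0], [0.0164, 0, 0.01, 0], [0.0164, 0.0004, 0.02, 0], [0.0164, 0.0006, 0.03, 0], [0.0164, 0.0008, 0.04, 0], [0.0164, 0.0008, 0.0427, 0]]]}}

```text
time: 28.5
tool_pos: [0.5179, 0.2719, 0.0366]
tool_rot: [-1.554, 0.007, -1.47]
contact_force: [-7.4, -0.2, 9.9]
opening: 0.0403
```

```bash
python3 -c "
from h import *
p,R,o=state();print(hf(p))
s=cam('side'); crop(s,210,90,410,250,4,'ab_side.png'); t=cam('top'); crop(t,170,90,310,250,4,'ab_top.png')
"
```

```text
t 28.5 p [0.5179 0.2719 0.0366] grasp [0.518  0.2719 0.0306] down [ 0.016  0.008 -1.   ] jawdeg 5.79 open 0.0403 F [-7.4 -0.2  9.9] q [0.35 0.68 1.61 0.   0.83 0.25]
[[ 0.030008   -0.00073524]]
```

View pics/ab_side.png

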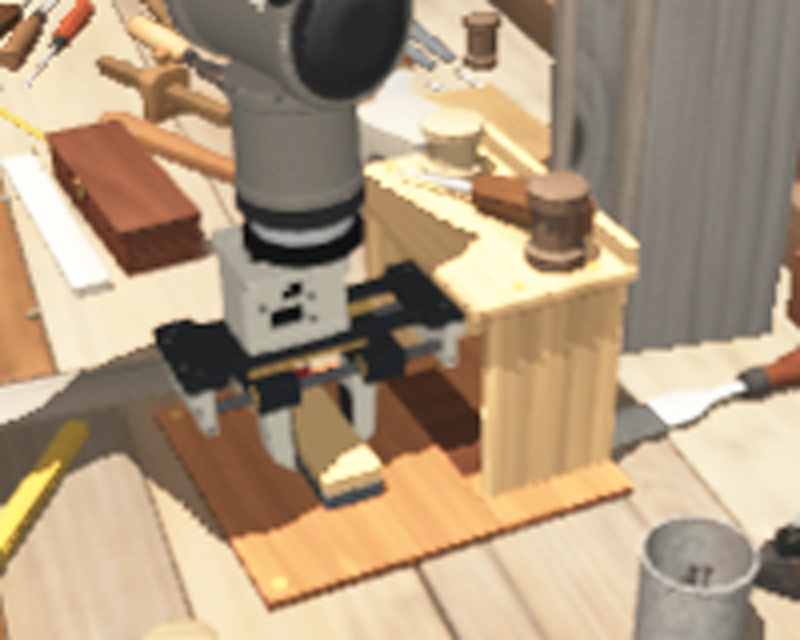

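View pics/ab_top.png

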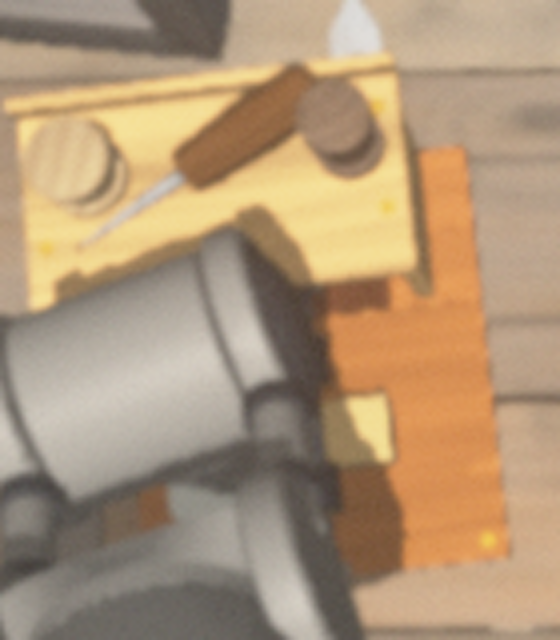

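```bash
python3 -c "
from h import *
t=cam('top');s=cam('side');f=lambda x,y:(170+x/4,90+y/4);g=lambda x,y:(210+x/4,90+y/4)
P=onz(t,[f(388,393),f(396,464)],.035);print('right end top',hf(P).round(4))
P=onz(s,[g(383,475),g(322,496)],.035);print('right end side',hf(P).round(4))
to([hf([0,0])[0].tolist()+[0]]) if 0 else None
"
```

```text
right end top [[ 0.0482 -0.0649]
 [ 0.0052 -0.0653]]
right end side [[ 0.0462 -0.0729]
 [ 0.0028 -0.0756]]
```

Request:
{"fn": "send_rows", "kwargs": {"motion": [[[0, -0.0006, -0.006, 0], [0, -0.0008, -0.012, 0], [0, -0.0008, -0.018, 0], [0, -0.0008, -0.025, 0], [0, -0.0008, -0.025, 0]]]}}

```text
time: 29.2
tool_pos: [0.4918, 0.2693, 0.0368]
tool_rot: [-1.553, 0.006, -1.469]
contact_force: [-0.4, 0.2, -2.7]
opening: 0.04
```

Request:
{"fn": "send_rows", "kwargs": {"motion": [[[0, 0, 0, 0], [0, 0, 0, 0], [0, 0, 0, 0], [0, 0, 0, 0], [0, 0, 0, 0], [0, 0, 0, 0]]], "gripper": 1.0}}

```text
time: 29.8
tool_pos: [0.4918, 0.2693, 0.0368]
tool_rot: [-1.553, 0.006, -1.469]
contact_force: [-0.6, 0.2, -0.5]
opening: 0.0832
```

```bash
python3 -c "
from h import *
p,R,o=state();print(hf(p))
to([hw(-.007,0,.03),hw(-.007,0,.075),hw(-.092,0,.075),hw(-.092,0,.031)],5.9)
"
```

```text
t 29.8 p [0.4918 0.2693 0.0368] grasp [0.4919 0.2693 0.0308] down [ 0.017  0.008 -1.   ] jawdeg 5.84 open 0.0832 F [-0.6  0.2 -0.5] q [0.36 0.65 1.68 0.   0.79 0.26]
[[ 0.0037717  -0.00063995]]
t 29.8 p [0.4918 0.2693 0.0368] grasp [0.4919 0.2693 0.0308] down [ 0.017  0.008 -1.   ] jawdeg 5.84 open 0.0832 F [-0.6  0.2 -0.5] q [0.36 0.65 1.68 0.   0.79 0.26]
[-0.0006  0.0006 -0.0109]
[-0.0009 -0.0444 -0.0101]
[-0.0008 -0.0458 -0.0951]
[-0.0005 -0.0018 -0.0959]
twist [np.float64(-0.1), np.float64(179.9)]
```

Request:
{"fn": "send_rows", "kwargs": {"motion": [[[-0.0006, 0.0, -0.01, 0], [-0.0008, -0.02, -0.01, 0], [-0.0008, -0.0444, -0.01, 0], [-0.0008, -0.0455, -0.05, 0], [-0.0008, -0.0458, -0.0951, 0], [-0.0006, -0.0458, -0.0957, 0], [-0.0005, -0.02, -0.0959, 0], [-0.0005, -0.0018, -0.0959, 0]]]}}

```text
time: 30.6
tool_pos: [0.3958, 0.2601, 0.0367]
tool_rot: [-1.553, 0.007, -1.468]
contact_force: [-0.7, -0.6, -0.2]
opening: 0.092
```

```bash
python3 -c "
from h import *
p,R,o=state();print(hf(p))
s=cam('side'); crop(s,210,110,350,230,5,'ac_side.png'); t=cam('top'); crop(t,170,90,310,250,4,'ac_top.png')
"
```

```text
t 30.6 p [0.3958 0.2601 0.0367] grasp [0.3959 0.2601 0.0307] down [ 0.017  0.008 -1.   ] jawdeg 5.86 open 0.092 F [-0.7 -0.6 -0.2] q [0.42 0.54 1.93 0.   0.65 0.32]
[[-0.09265279  0.00010808]]
```

View pics/ac_side.png

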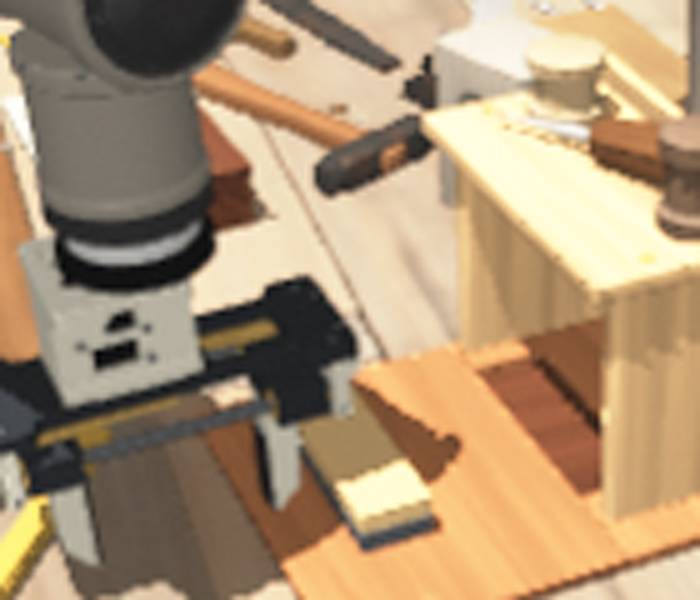

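View pics/ac_top.png

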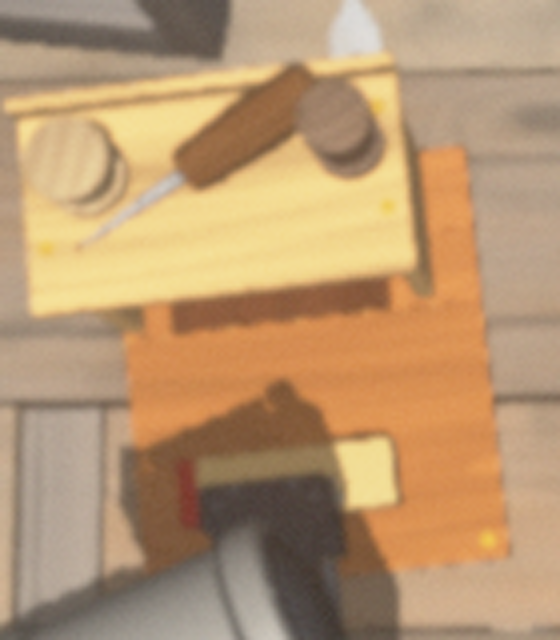

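```bash
python3 -c "
from h import *
t=cam('top');f=lambda x,y:(170+x/4,90+y/4)
P=onz(t,[f(178,460),f(184,528),f(394,435),f(401,509)],.035);print('stone',hf(P).round(4),hf(P).mean(0)); 
h=hf(P);print('yaw err deg',np.degrees(np.arctan2(-(h[0,0]+h[1,0]-h[2,0]-h[3,0])/2,.13)))
print('pocket',hf(onz(t,[f(172,333),f(388,307)],.009)).round(4))
to([hw(-.05,0,.0305),hw(0,0,.0305),hw(.045,0,.0305)],5.9)
"
```

```text
stone [[ 0.0227  0.065 ]
 [-0.0183  0.0651]
 [ 0.0226 -0.0659]
 [-0.0219 -0.0655]] [ 0.00127713 -0.00030069]
yaw err deg -0.8288242980947403
pocket [[ 0.1052  0.0688]
 [ 0.1054 -0.067 ]]
t 30.75 p [0.3954 0.2597 0.0364] grasp [0.3955 0.2597 0.0304] down [ 0.014  0.007 -1.   ] jawdeg 5.84 open 0.0917 F [-1.7  0.9  0.3] q [0.42 0.55 1.93 0.   0.65 0.32]
[-0.0002  0.0005  0.043 ]
[-0.0003  0.0012  0.093 ]
[-0.0003  0.0019  0.138 ]
twist [np.float64(-0.1), np.float64(179.9)]
```

Request:
{"fn": "send_rows", "kwargs": {"motion": [[[0, 0, 0.01, 0], [0, 0.0003, 0.02, 0], [0, 0.0004, 0.03, 0], [0, 0.0005, 0.04, 0], [0, 0.0006, 0.05, 0], [0, 0.0008, 0.06, 0], [0, 0.001, 0.07, 0], [0, 0.001, 0.076, 0]]]}}

```text
time: 31.55
tool_pos: [0.4724, 0.2675, 0.0364]
tool_rot: [-1.555, 0.006, -1.469]
contact_force: [-4.1, -0.5, 2.8]
opening: 0.0917
```

```bash
python3 -c "
from h import *
p,R,o=state();print(hf(p))
s=cam('side'); crop(s,230,110,370,230,5,'ad_side.png'); t=cam('top'); crop(t,170,90,310,250,4,'ad_top.png')
"
```

```text
t 31.55 p [0.4724 0.2675 0.0364] grasp [0.4725 0.2676 0.0304] down [ 0.015  0.007 -1.   ] jawdeg 5.83 open 0.0917 F [-4.1 -0.5  2.8] q [0.37 0.63 1.73 0.   0.76 0.27]
[[-0.0157441  -0.00034101]]
```

View pics/ad_side.png

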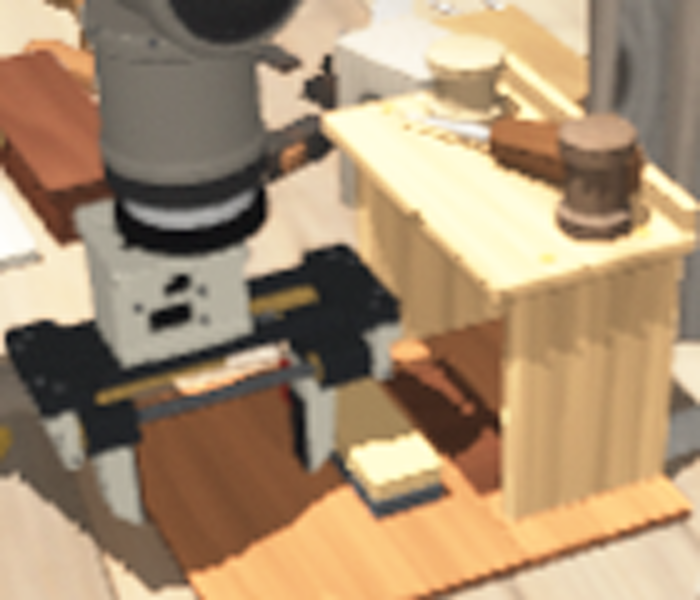

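View pics/ad_top.png

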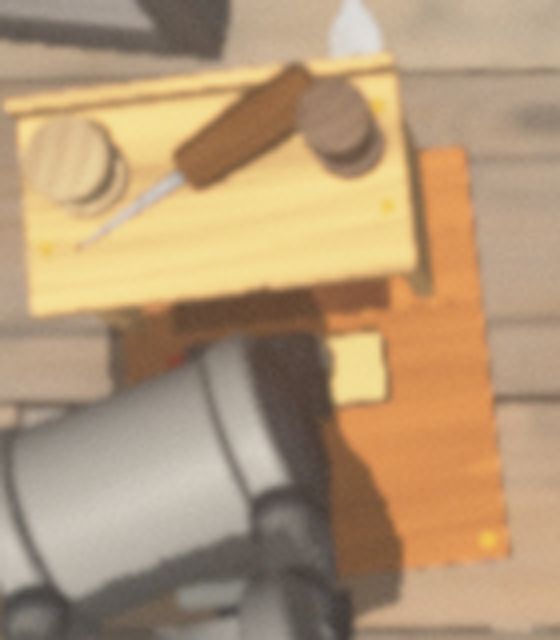

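```bash
python3 -c "
from h import *
t=cam('top');f=lambda x,y:(170+x/4,90+y/4)
P=onz(t,[f(381,333),f(388,403),f(330,340),f(330,407),f(172,358)],.035);print(hf(P).round(4)); 
"
```

```text
[[ 0.0849 -0.0644]
 [ 0.0422 -0.0643]
 [ 0.0843 -0.0333]
 [ 0.0439 -0.0293]
 [ 0.0848  0.0632]]
```

Request:
{"fn": "send_rows", "kwargs": {"motion": [[[0, 0.0002, 0.008, 0], [0, 0.0003, 0.016, 0], [0, 0.0004, 0.024, 0], [0, 0.0005, 0.032, 0], [0, 0.0006, 0.04, 0], [0, 0.0007, 0.046, 0], [0, 0.0008, 0.05, 0], [0, 0.0008, 0.05, 0]]]}}

```text
time: 32.5
tool_pos: [0.5221, 0.2725, 0.0361]
tool_rot: [-1.555, 0.006, -1.469]
contact_force: [-0.8, -0.7, -1.3]
opening: 0.0918
```

```bash
python3 -c "
from h import *
p,R,o=state();print(hf(p))
s=cam('side'); crop(s,250,90,390,220,5,'ae_side.png'); w=cam('wrist');cv2.imwrite('pics/ae_w.png',w['frame'][:,:,::-1])
"
```

```text
t 32.5 p [0.5221 0.2725 0.0361] grasp [0.5222 0.2725 0.0301] down [ 0.015  0.007 -1.   ] jawdeg 5.81 open 0.0918 F [-0.8 -0.7 -1.3] q [0.35 0.69 1.59 0.   0.84 0.25]
[[ 0.03421837 -0.00053683]]
```

View pics/ae_side.png

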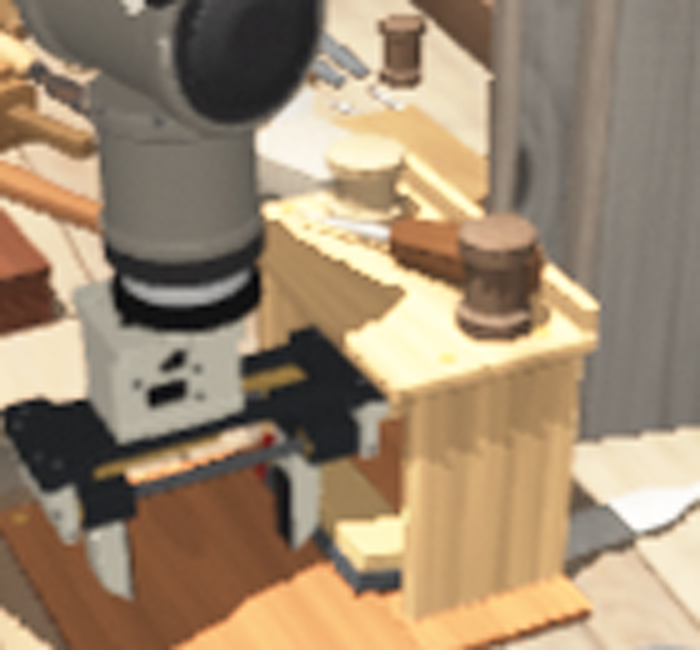

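View pics/ae_w.png

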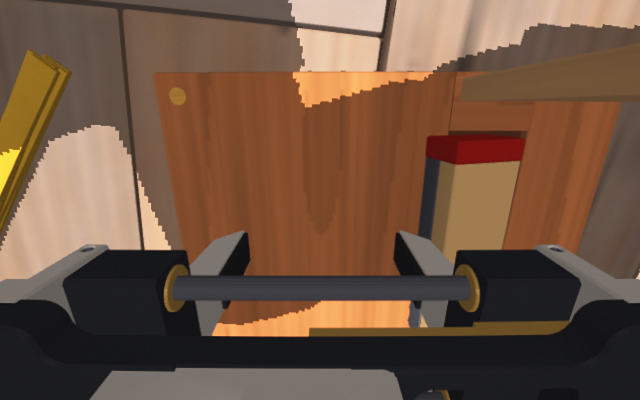

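Request:
{"fn": "send_rows", "kwargs": {"motion": [[[0, 0, 0.002, 0], [0, 0.0001, 0.004, 0], [0, 0.0001, 0.006, 0], [0, 0.0001, 0.008, 0], [0, 0.0002, 0.009, 0], [0, 0.0002, 0.01, 0]]]}}

```text
time: 33.2
tool_pos: [0.5317, 0.2735, 0.0362]
tool_rot: [-1.555, 0.006, -1.469]
contact_force: [-1.5, -0.7, -0.3]
opening: 0.0916
```

```bash
python3 -c "
from h import *
p,R,o=state();print(hf(p))
s=cam('side'); crop(s,270,90,370,220,6,'af_side.png'); w=cam('wrist');cv2.imwrite('pics/af_w.png',w['frame'][:,:,::-1])
"
```

```text
t 33.2 p [0.5317 0.2735 0.0362] grasp [0.5318 0.2736 0.0302] down [ 0.016  0.007 -1.   ] jawdeg 5.82 open 0.0916 F [-1.5 -0.7 -0.3] q [0.35 0.7  1.57 0.   0.85 0.24]
[[ 0.04393196 -0.00048669]]
```

View pics/af_side.png

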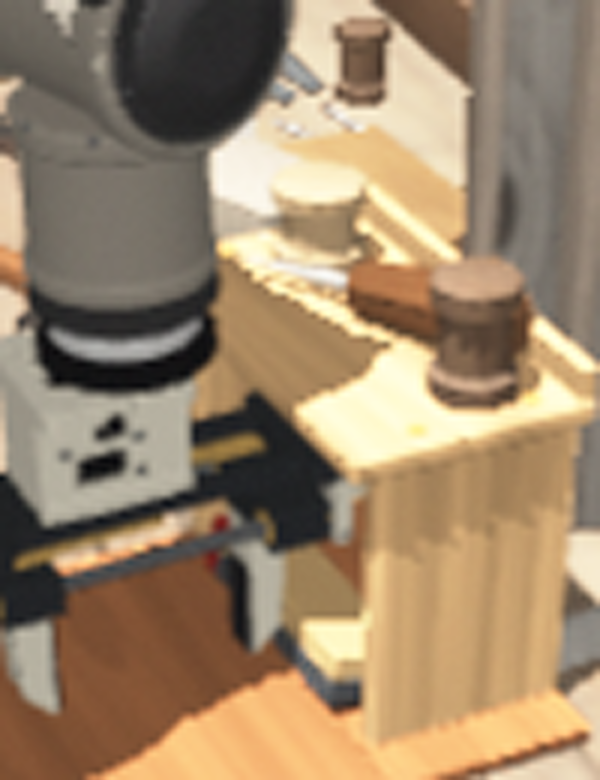

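View pics/af_w.png

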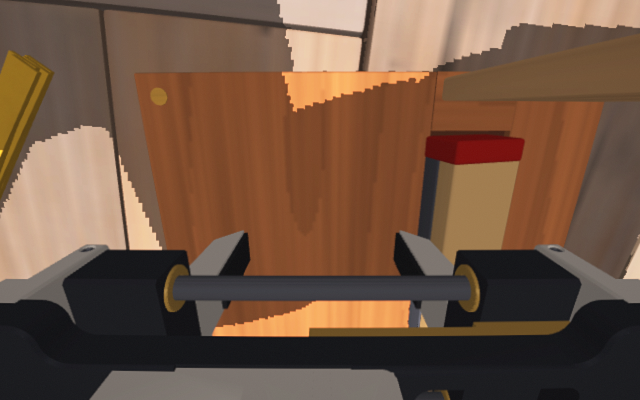

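Request:
{"fn": "send_rows", "kwargs": {"motion": [[[0, 0, 0.001, 0], [0, 0, 0.002, 0], [0, 0.0001, 0.003, 0], [0, 0.0001, 0.004, 0], [0, 0.0001, 0.004, 0]]]}}

```text
time: 33.8
tool_pos: [0.536, 0.274, 0.0362]
tool_rot: [-1.554, 0.006, -1.469]
contact_force: [-1.6, -0.9, -0.1]
opening: 0.0921
```

```bash
python3 -c "
from h import *
p,R,o=state();print(hf(p))
s=cam('side'); crop(s,270,90,370,220,6,'ag_side.png'); w=cam('wrist');cv2.imwrite('pics/ag_w.png',w['frame'][:,:,::-1])
"
```

```text
t 33.8 p [0.536  0.274  0.0362] grasp [0.5361 0.274  0.0302] down [ 0.016  0.008 -1.   ] jawdeg 5.81 open 0.0921 F [-1.6 -0.9 -0.1] q [0.34 0.71 1.55 0.   0.86 0.24]
[[ 0.04825697 -0.00046948]]
```

View pics/ag_side.png

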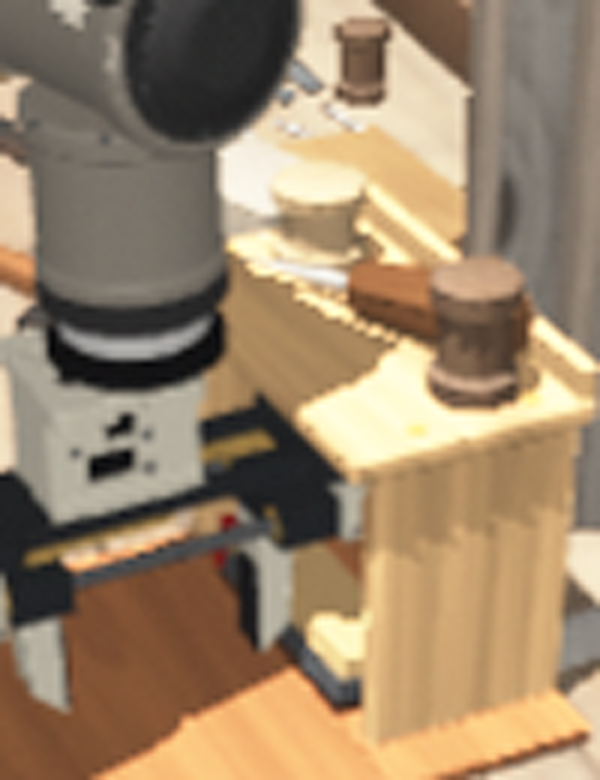

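View pics/ag_w.png

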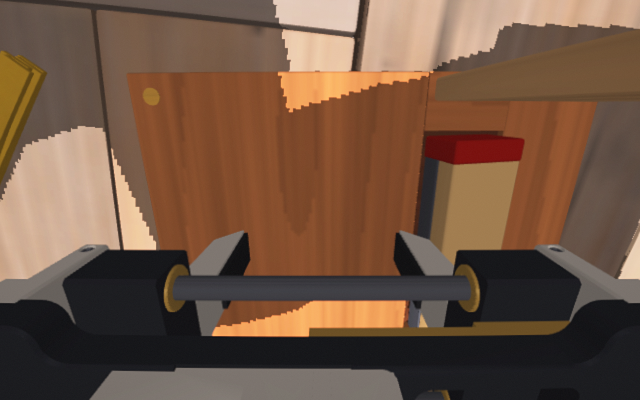

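Request:
{"fn": "send_rows", "kwargs": {"motion": [[[0, 0, 0.001, 0], [0, 0, 0.002, 0], [0, 0.0001, 0.003, 0], [0, 0.0001, 0.004, 0], [0, 0.0001, 0.004, 0]]]}}

```text
time: 34.4
tool_pos: [0.5401, 0.2744, 0.0361]
tool_rot: [-1.554, 0.006, -1.469]
contact_force: [-1.1, -0.1, 0.1]
opening: 0.0918
```

```bash
python3 -c "
from h import *
p,R,o=state();print(hf(p))
s=cam('side'); crop(s,270,90,370,220,6,'ah_side.png'); w=cam('wrist');cv2.imwrite('pics/ah_w.png',w['frame'][:,:,::-1])
"
```

```text
t 34.4 p [0.5401 0.2744 0.0361] grasp [0.5402 0.2744 0.0301] down [ 0.016  0.007 -1.   ] jawdeg 5.82 open 0.0918 F [-1.1 -0.1  0.1] q [0.34 0.71 1.54 0.   0.87 0.24]
[[ 0.05229252 -0.00049445]]
```

View pics/ah_side.png

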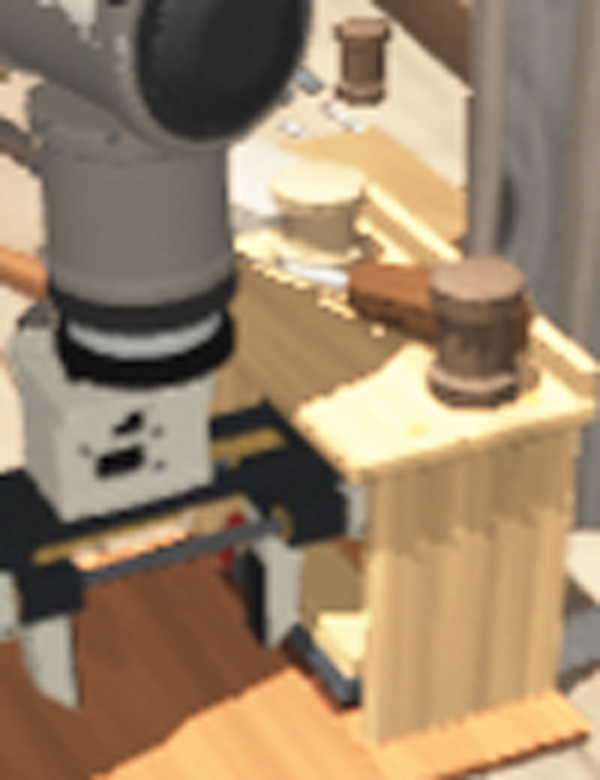

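View pics/ah_w.png

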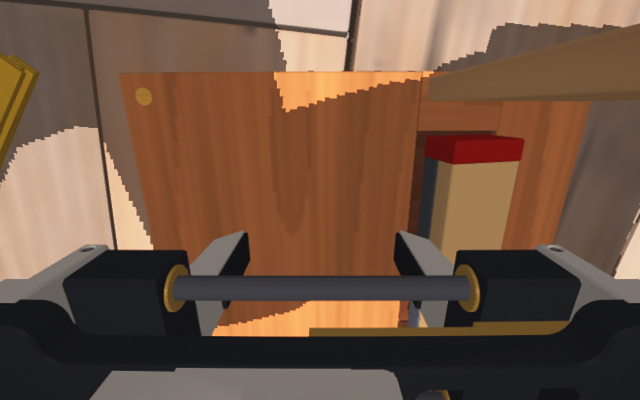

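```bash
python3 -c "
from h import *
w=cam('wrist'); crop(w,390,90,550,260,4,'ai_w.png')
for xc,zb in ((.130,.003),(.127,.003),(.133,.003),(.130,.009)):
  pts=[hw(xc+sx*.02,.065,zb+z) for sx in(-1,1) for z in(0,.026)]
  print(xc,zb,'nearbot,neartop,farbot,fartop',proj(w,pts).round(1).tolist())
print('pocket near-left,far-left corner',proj(w,[hw(.107,.069,.009),hw(.153,.069,.009),hw(.107,.0,.009)]).round(1).tolist())
"
```

```text
0.13 0.003 nearbot,neartop,farbot,fartop [[417.9, 138.7], [435.8, 144.3], [484.3, 138.7], [513.4, 144.3]]
0.127 0.003 nearbot,neartop,farbot,fartop [[412.9, 138.8], [429.9, 144.4], [479.4, 138.7], [507.7, 144.3]]
0.133 0.003 nearbot,neartop,farbot,fartop [[422.9, 138.7], [441.7, 144.3], [489.2, 138.7], [519.1, 144.3]]
0.13 0.009 nearbot,neartop,farbot,fartop [[421.6, 139.9], [440.8, 145.9], [490.3, 139.8], [521.6, 145.9]]
pocket near-left,far-left corner [[417.0, 132.7], [496.6, 132.8], [406.1, 242.7]]
```

View pics/ai_w.png

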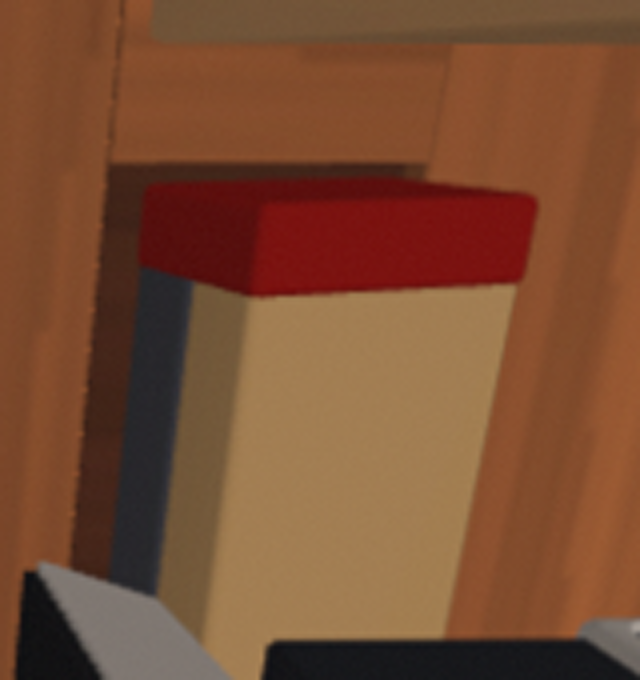

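The stone has tipped front-down into the pocket and is lightly wedged between the finger and the far wall. I'll back the finger off so it can drop.

Request:
{"fn": "send_rows", "kwargs": {"motion": [[[0, 0, -0.002, 0], [0, 0, -0.005, 0], [0, 0, -0.01, 0], [0, 0, -0.01, 0], [0, 0, -0.01, 0]]]}}

```text
time: 35.05
tool_pos: [0.5301, 0.2734, 0.0362]
tool_rot: [-1.554, 0.006, -1.469]
contact_force: [0.2, -0.5, -0.4]
opening: 0.092
```

```bash
python3 -c "
from h import *
p,R,o=state();print(hf(p))
w=cam('wrist'); crop(w,390,90,550,260,4,'aj_w.png')
for xc,zb in ((.130,.003),(.133,.003),(.127,.003)):
  pts=[hw(xc+sx*.02,.065,zb+z) for sx in(-1,1) for z in(0,.026)]
  print(xc,zb,'nearbot,neartop,farbot,fartop',((proj(w,pts)-[390,90])*4).round(0).tolist())
print('pocket near-left,far-left corner',((proj(w,[hw(.107,.069,.009),hw(.153,.069,.009),hw(.107,.0,.009)])-[390,90])*4).round(0).tolist())
"
```

```text
t 35.05 p [0.5301 0.2734 0.0362] grasp [0.5302 0.2735 0.0302] down [ 0.017  0.008 -1.   ] jawdeg 5.82 open 0.092 F [ 0.2 -0.5 -0.4] q [0.35 0.7  1.57 0.   0.85 0.24]
[[ 0.04223961 -0.00043231]]
0.13 0.003 nearbot,neartop,farbot,fartop [[177.0, 196.0], [260.0, 218.0], [441.0, 195.0], [568.0, 218.0]]
0.133 0.003 nearbot,neartop,farbot,fartop [[197.0, 196.0], [283.0, 218.0], [461.0, 196.0], [591.0, 218.0]]
0.127 0.003 nearbot,neartop,farbot,fartop [[157.0, 196.0], [237.0, 218.0], [422.0, 195.0], [545.0, 218.0]]
pocket near-left,far-left corner [[177.0, 172.0], [493.0, 172.0], [125.0, 610.0]]
```

View pics/aj_w.png

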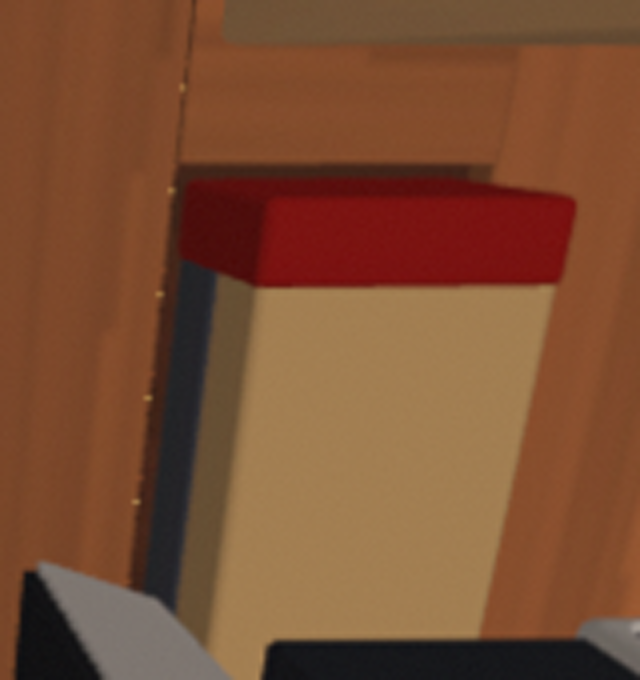

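The stone dropped flat: its near bottom edge is at about (187,182) in the crop, against 177 predicted for a centred seat, so it sits about 1 mm deep. I'll back out and check.

Request:
{"fn": "send_rows", "kwargs": {"motion": [[[0, 0, -0.02, 0], [0, -0.0005, -0.045, 0], [0, -0.001, -0.08, 0], [0, -0.001, -0.1, 0], [0, -0.03, -0.1, 0], [0, -0.08, -0.1, 0], [0, -0.1, -0.1, 0], [0, -0.1, -0.1, 0]]]}}

```text
time: 35.9
tool_pos: [0.431, 0.2634, 0.1379]
tool_rot: [-1.546, 0.008, -1.469]
contact_force: [0.4, 0.2, 0.9]
opening: 0.0916
```

```bash
python3 -c "
from h import *
state()
s=cam('side'); crop(s,250,110,400,230,5,'ak_side.png'); w=cam('wrist');cv2.imwrite('pics/ak_w.png',w['frame'][:,:,::-1])
t=cam('top'); cv2.imwrite('pics/ak_top.png',t['frame'][:,:,::-1])
g=lambda p:((proj(s,p)-[250,110])*5).round(0).tolist()
print('seated top near edge L,R, right end far', g([hw(.11,.065,.029),hw(.11,-.065,.029),hw(.15,-.065,.029)]),'pocket near',g([hw(.107,.069,.009),hw(.107,-.069,.009)]))
"
```

```text
t 35.9 p [0.431  0.2634 0.1379] grasp [0.4312 0.2635 0.1319] down [ 0.024  0.011 -1.   ] jawdeg 5.82 open 0.0916 F [0.4 0.2 0.9] q [0.4  0.42 1.76 0.   0.94 0.29]
seated top near edge L,R, right end far [[281.0, 342.0], [382.0, 462.0], [449.0, 442.0]] pocket near [[274.0, 368.0], [380.0, 498.0]]
```

View pics/ak_side.png

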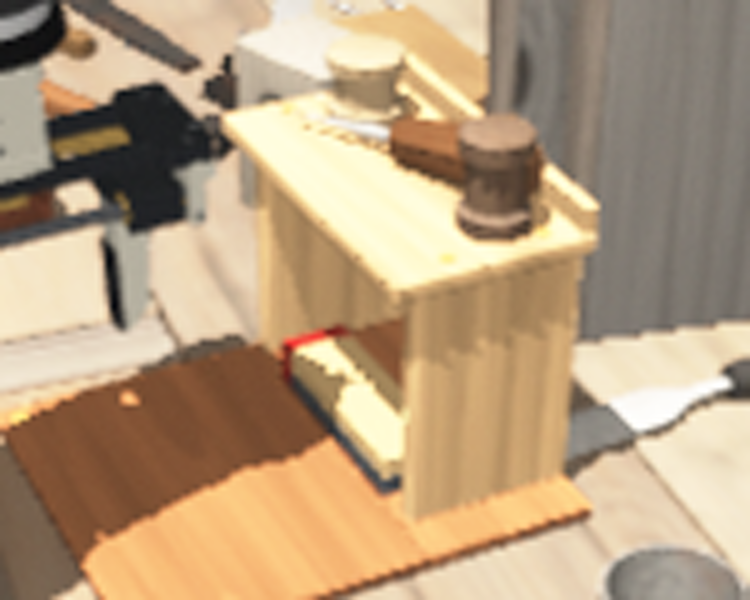

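View pics/ak_w.png

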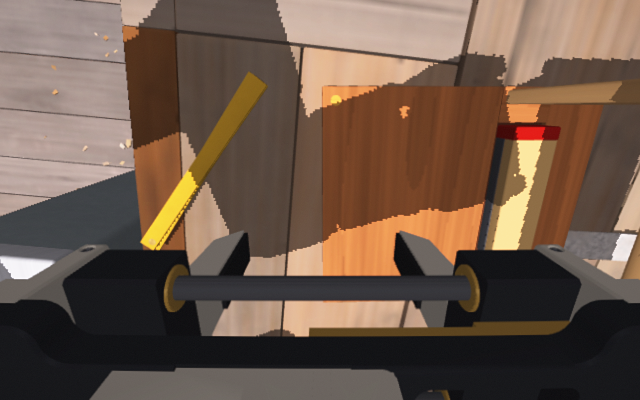

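View pics/ak_top.png

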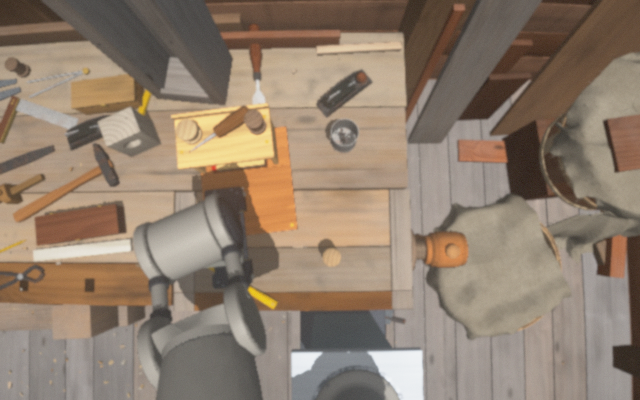

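```bash
python3 -c "
from h import *
w=cam('wrist'); crop(w,470,80,610,260,4,'al_w.png')
for xc,zb in ((.130,.003),(.130,.009)):
  pts=[hw(xc+sx*.02,y,zb+z) for y in (.065,0) for sx in(-1,1) for z in(0,.026)]
  print(xc,zb,'red end nb,nt,fb,ft; mid',((proj(w,pts)-[470,80])*4).round(0).tolist())
print('pocket NL,FL,Nmid',((proj(w,[hw(.107,.069,.009),hw(.153,.069,.009),hw(.107,.0,.009)])-[470,80])*4).round(0).tolist())
"
```

```text
0.13 0.003 red end nb,nt,fb,ft; mid [[122.0, 187.0], [199.0, 195.0], [288.0, 187.0], [380.0, 196.0], [73.0, 453.0], [139.0, 486.0], [228.0, 452.0], [308.0, 485.0]]
0.13 0.009 red end nb,nt,fb,ft; mid [[139.0, 189.0], [219.0, 198.0], [308.0, 189.0], [404.0, 198.0], [88.0, 460.0], [156.0, 495.0], [245.0, 459.0], [329.0, 493.0]]
pocket NL,FL,Nmid [[129.0, 171.0], [324.0, 171.0], [76.0, 460.0]]
```

View pics/al_w.png

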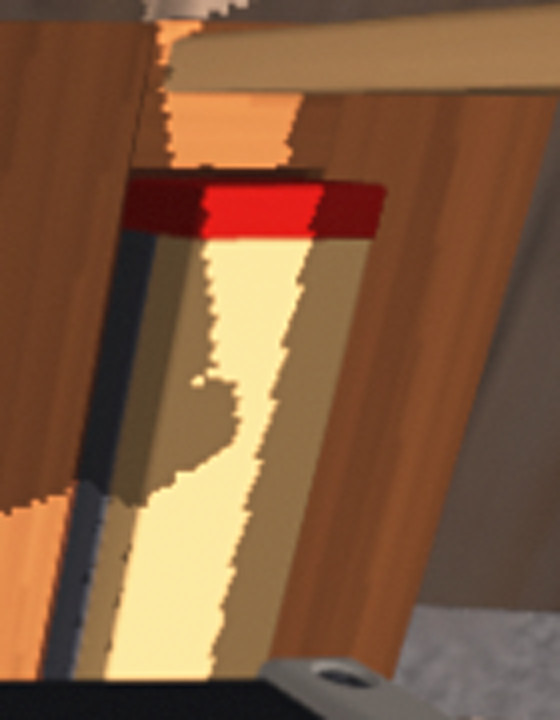

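```bash
python3 -c "
from h import *
state()
from cell import hand_in
print(hand_in())"
```

```text
t 36.1 p [0.4284 0.2622 0.1332] grasp [0.4285 0.2622 0.1272] down [ 0.014  0.007 -1.   ] jawdeg 5.82 open 0.0919 F [ 0.3 -0.6 -0.3] q [0.4  0.43 1.76 0.   0.94 0.29]
the job is handed in; nothing more can be done
None
```

I walked the stone end over end to the holder, slid it into the pocket, released it and handed the job in at about 36 s. `hand_in()` gives no verdict, so the results below come from my own camera checks.

- **Walking:** The stone went up on its red end, over onto its pale face (resting on the deck edge), up on its plain end and down onto the deck with the pale face up. One end stayed down through the flips. The wrist force suggests the end may have hung just clear of the surface while I turned and dragged the stone upright. Early in the first lift it may also have been about 5 mm up. Both are well under the 40 mm limit.
- **Base slip:** During the first stand-up the stone's base slid about 40 mm to the left. I dragged the standing stone back before lowering it.
- **Into the pocket:** These moves cannot tilt the hand. I pushed the stone under the shelf with the outside of the open front finger, keeping the gripper's low carriage below the shelf. The stone wedged briefly between the finger and the far wall, then dropped flat when I backed off.
- **Final position:** The last wrist picture matched the seated height rather than the deck height. The stone was flat to the eye, about 1 mm deep and about 2 mm to the left of centre.
- **Bystanders and hand:** The tin and spool showed at the same pixels as at the start. The hand was clear, with wrist force near zero.
- **Disagreement:** While the stone was still on the deck, the side camera put its right end about 9 mm farther right than the top camera did. I put that down to misreading the two-tone end face and used the top camera; the later pictures agreed with it.

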